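# Make up two specimen preparation kits

## Robot

A 6-joint arm with a two-finger parallel gripper is mounted at the origin on a cart in front of the work surface, level with it; the furniture and walls round the work are solid. World frame = base frame: x ahead of the robot, y to its left, z up, the work surface at z = 0. Lengths are in m, angles in degrees, forces in N, time in s.
With the tool pointing down it reaches from about 0.4 to 0.825 m from the base axis. Payload 7 kg.
Tool frame: the origin (TCP) lies midway between the tips of the shut fingers; the grasp point (between the pads) lies 19 mm behind it; z points along the fingers, y is the line along which they close (so a half turn about z gives the same grasp; the last joint's range is limited). The gripper opens to 88 mm and grips with 3 to 60 N. Pads are 19 mm wide; open, the fingers measure 130 mm over their backs; the gripper's body (78 mm by 193 mm) begins 47 mm behind the grasp point.
Start: joints at [-57.061, 20.546, 0.682, 0, -70.136, -16.507], TCP at [0.191, -0.647, 0.201] pointing down, gripper open.
Joint ranges: [-176.03, 176.03], [-82.01, 121.73], [-58.28, 71.71], [-173.87, 95.51], [-174.79, -0.11], [-173.66, 173.66]. Speed limits (degrees/s): [136.94, 136.94, 172.46, 180, 180, 180].

## Interface

Orientations are given as [roll, pitch, yaw] about the fixed x, y, z axes, in that order (R = Rz(yaw) Ry(pitch) Rx(roll)).
In Python, from plant import ctrl gives the robot as it stands. The module is installed in compiled form; this text tells all that it offers.
- The arm moves only by the tool send_rows, never from a script. Its argument "plan" is a list that holds one entry, the list of rows, each a list of 6 numbers: the shift along the tool's x, y, z in normalised numbers (1 is 75 cm), then the turn, a rotation vector about the tool's x, y, z in shares of 360 degrees (1.0 is 360 degrees). A call has 1 to 8 rows; each row is the pose to reach, as a shift and turn from the pose commanded when the call began, along the tool's axes at that moment; what a row does not reach only later rows make up. A row lasts 1/12 s, in which the tool goes at most 41.7 mm and 7.16 degrees, less where a joint would pass 70% of its speed; a pose out of reach is approached as far as the arm can. Shift and turn numbers lie between -1 and 1, and a call with a number outside is refused. A call with a gripper value outside its range is refused whole. "fingers" is the opening, from 0 (shut) to 1 (fully open), set as the call begins (left out, the last holds). The fingers move at their own pace and stop on an object; the grip force is fixed at half the most. Time passes only in rows, so rows that repeat a pose let the fingers close. It gives the time, the measured TCP pose, the force, the opening and the grip force at its end, in the units of the state.
- ctrl.get_obs(): the state, without advancing time (a new reading comes with each control period).
- ctrl.snapshot(name): name is "side" or "top" or "wrist"; returns a dict with "img" (400x640x3 uint8, red, green, blue), "K" (3x3 intrinsics, pixels), "pose" (4x4, takes a point from camera to world coordinates). Camera axes: x right, y down, z forward; pixel columns grow to the right and rows downward; lengths in m; the calibration is good to about 2 mm. A picture is of the moment at which its call begins. There is no depth.
- ctrl.close_job(): hands the job in; it is judged then, once.
The state is a dict: "clock": time; "joint_pos": joint angles; "qvel": joint speeds; "tau": joint torques, N m; "tool_pos": TCP position; "orientation": TCP orientation; "force": force on the tool from outside, world axes, zero at the start; "moment": the same for the moment, N m; "opening": finger opening in m; "gripper_force": force on a finger pad.
Only numpy, scipy, OpenCV 4.12 (cv2) and the standard library are available. Lean on these libraries where they do the work, as an engineer would, in place of code of your own. Each camera call takes 0.05 s, during which the arm holds its last target. There are 200 camera calls.

## Task

Make up the two preparation kits in their trays. Green tray: the dropper bottle with the red collar upright in the bottle cup, the blue-capped vial upright in the vial cup, and the tweezers laid lengthwise across both bars of the tool rest, between the soft fingers; orange tray, whose scalpel handle already lies in place and stays there: the dropper bottle with the blue collar and the white-capped vial, each upright in its cup. Set the glass down rather than dropping it, and leave the red-capped vial standing in the rack.

Things in the scene. Friction and masses are not known exactly. Their poses are not given: they have to be found in the camera images.
- tray_green: dark green moulded kit tray, 150 (x) by 100 (y) mm, fixed, rim 9 mm high. Origin: centre of underside; z up, x away from the robot (within 0.15 rad). Bottle cup: centre x -48, y -20 mm, bore 42 mm, floor z 5 mm, flared mouth 51 mm wide at z 28 mm. Vial cup: centre x +36, y -20 mm, bore 25 mm, floor z 5 mm, flared mouth 34 mm wide at z 26 mm. Tool rest: see tray_orange
- tray_orange: orange kit tray, same moulding and frame as tray_green. Tool rest of both trays: two dark grey bars at x -38 and +38 mm, tops at z 20 mm, each with two soft fingers up to z 33 mm, 22 mm apart in the clear; a tool lies on both bars between the fingers, along the tray's x axis, its middle at x 0, y +28 mm; between the bars is open space for gripper fingers
- rack: white vial rack, 36 (x) by 105 (y) by 38 mm, fixed; four slots along its y axis at y -36, -11, +11.5, +36 mm; rails on both long sides up to z 34 mm, end walls to 38 mm. Three slots are filled: reach over the rails, close along the rack's x axis. Origin: centre of underside. Mind the microscope to the right: its eyepieces, 0.42 to 0.50 m up, reach to x 0.54 at y -0.35 to -0.23 m
- vial_blue: capped glass vial, blue cap, tan contents, 18 mm in diameter and 58 mm tall, weight about 12 g. Origin: centre of its underside, z up. At the start it stands in one of the rack's slots, its underside 8 mm above the desk; lift it straight out.
- vial_white: capped glass vial, white cap, pale green contents, 18 mm in diameter and 58 mm tall, weight about 12 g. Origin: centre of its underside, z up. At the start it stands in one of the rack's slots, its underside 8 mm above the desk; lift it straight out.
- vial_red: capped glass vial, red cap, pink contents, 18 mm in diameter and 58 mm tall, weight about 12 g. Origin: centre of its underside, z up. At the start it stands in one of the rack's slots, its underside 8 mm above the desk; it stays there.
- bottle_red: small dropper bottle with a red screw collar, a red stripe on its white label and a black rubber bulb on top; round clear body 33 mm in diameter, shoulder at z 40 to 58 mm, collar 22 mm wide to 74 mm, bulb 12 mm wide to 98 mm; about 60 g. Origin: centre of its underside, z up. Stands on the desk; best grasped by the collar, fingertips just above the shoulder
- bottle_blue: small dropper bottle with a blue screw collar, a blue stripe on its white label and a black rubber bulb on top; round clear body 33 mm in diameter, shoulder at z 40 to 58 mm, collar 22 mm wide to 74 mm, bulb 12 mm wide to 98 mm; about 60 g. Origin: centre of its underside, z up. Stands on the desk; best grasped by the collar, fingertips just above the shoulder
- tweezers: steel tweezers lying flat on a 2 mm thick dark silicone mat on the desk, 125 mm long (its y axis), 12 mm wide (its x axis), 10 mm high, about 18 g. Origin: middle of its underside, z up. Grasp across its width at the middle.
- scalpel: steel scalpel handle without blade, 115 mm long (its y axis), 9 mm wide, 4 mm high, already lying in the tool rest of the orange tray; it stays there. Origin: middle of its underside.

How it is judged:
By the outcome, as a careful person would: the job done as asked, in the order asked, and still so for the second after the job is handed in, with the robot touching nothing.
It also fails if it takes over 125 s, if anything falls off the work surface, if the arm or the gripper's body presses on something with over 40 N, if the wrist force passes 120 N, or if a joint passes its speed limit or range.

## Working session

There is one attempt and no reset: what is moved stays moved. The work goes in short steps, Python scripts to look and compute and a tool call to move; the robot and the scene stay as the last step left them, time stands still between calls to the robot, and variables do not carry over. Pictures are saved under pics/ and viewed, at most 14 in all, crops included, and the job is handed in when it is done.

Besides the shell and the picture viewer there is one more tool, called after "Emit:" in YAML: its name, and indented under it one key for each argument. send_rows: Moves the arm, as the interface text tells. Its arguments: {"type":"object","properties":{"plan":{"type":"array","items":{"type":"array","items":{"type":"array","items":{"type":"number"}}}},"fingers":{"type":"number"}},"required":["plan"]}

```bash
mkdir -p pics
cat > h.py <<'E'
import numpy as np, cv2
from plant import ctrl
from scipy.spatial.transform import Rotation as R
def snap(n,f=None):
    s=ctrl.snapshot(n)
    if f: cv2.imwrite('pics/'+f,s['img'][:,:,::-1])
    return s
def ray(s,u,v,z):
    d=s['pose'][:3,:3]@np.linalg.inv(s['K'])@[u,v,1]; o=s['pose'][:3,3]
    return o+d*(z-o[2])/d[2]
def proj(s,p):
    c=s['pose'][:3,:3].T@(np.array(p)-s['pose'][:3,3]); q=s['K']@c; return q[:2]/q[2]
E
python3 - <<'E'
from h import *
o=ctrl.get_obs(); print(o)
for n in ['top','side','wrist']:
    s=snap(n,n+'0.png'); print(n,s['pose'].round(3).tolist(),s['K'][0])
E
```

```text
{'clock': 0.0, 'joint_pos': array([-5.70592678e+01,  2.05916840e+01,  6.31536459e-01, -1.98926219e-02,
       -7.01345269e+01, -1.65080164e+01]), 'qvel': array([ 0.03994795,  0.01086478,  0.02631552,  0.01472937, -0.14601342,
        0.03667117]), 'tau': array([-6.73203385e-05, -5.82708943e+01,  2.93057066e+01,  6.99751899e+00,
        6.88341490e-03, -2.40185618e-04]), 'tool_pos': array([ 0.19077405, -0.64691184,  0.19960363]), 'orientation': array([ 1.79903914e+02, -8.97502075e-03, -1.63574052e+02]), 'force': array([0.0658114 , 0.64637202, 0.05350608]), 'moment': array([0.03121295, 0.01893209, 0.02626213]), 'gripper_force': 0.0, 'opening': 0.08784148866429399}
top [[0.024, -0.985, 0.172, 0.381], [-1.0, -0.022, 0.013, -0.099], [-0.009, -0.172, -0.985, 0.874], [0.0, 0.0, 0.0, 1.0]] [384.11047485   0.         316.06408515]
side [[0.999, -0.011, 0.045, 0.472], [-0.041, -0.658, 0.752, -0.745], [0.022, -0.753, -0.657, 0.614], [0.0, 0.0, 0.0, 1.0]] [444.67624772   0.         320.60596449]
wrist [[-0.283, 0.917, 0.281, 0.115], [0.959, 0.27, 0.085, -0.67], [0.002, 0.294, -0.956, 0.384], [0.0, 0.0, 0.0, 1.0]] [340.75668648   0.         314.758673  ]
```

View pics/top0.png

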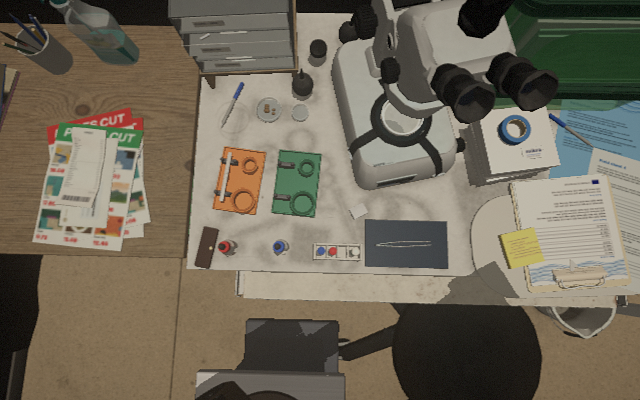

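View pics/side0.png

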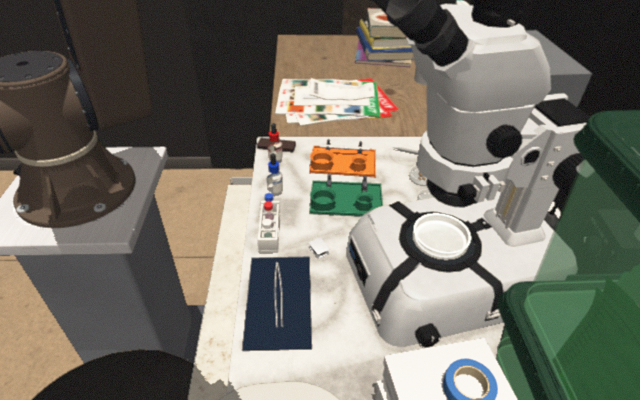

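The top view shows orange tray (240,181), green tray (297,183), red bottle (227,247), blue bottle (281,247), rack (336,252), tweezers (404,244). The side view agrees.

Run:
```python
from h import *
t=cv2.imread('pics/top0.png'); cv2.imwrite('pics/topc.png',cv2.resize(t[140:275,190:455],None,fx=3,fy=3,interpolation=cv2.INTER_CUBIC))
a=cv2.imread('pics/side0.png'); cv2.imwrite('pics/sidec.png',cv2.resize(a[120:350,235:395],None,fx=2.6,fy=2.6,interpolation=cv2.INTER_CUBIC))
s=snap('top'); hsv=cv2.cvtColor(s['img'],cv2.COLOR_RGB2HSV)
for n,(lo,hi),roi in [('orange',((5,150,120),(18,255,255)),(205,140,275,225)),('green',((65,100,40),(90,255,255)),(265,140,330,225)),('mat',((95,60,20),(125,255,90)),(350,210,460,275))]:
    m=cv2.inRange(hsv,lo,hi); q=np.zeros_like(m); x0,y0,x1,y1=roi; q[y0:y1,x0:x1]=m[y0:y1,x0:x1]
    p=cv2.findNonZero(q); r=cv2.minAreaRect(p); b=cv2.boxPoints(r)
    z=0.009 if n!='mat' else .002
    w=np.array([ray(s,u,v,z) for u,v in b]); print(n,r,w[:,:2].round(4).tolist(),'c',w.mean(0).round(4))
    print(' sides',np.linalg.norm(w-np.roll(w,1,0),axis=1).round(3))
```

```text
orange ((238.8631591796875, 179.99365234375), (42.88450241088867, 63.98694610595703), 9.7824068069458) [[0.5027, 0.1486], [0.6527, 0.1337], [0.6371, 0.0335], [0.4883, 0.0513]] c [0.5702 0.0918 0.009 ]
 sides [0.098 0.151 0.101 0.15 ]Traceback (most recent call last):
  File "<stdin>", line 7, in <module>
cv2.error: OpenCV(4.12.0) /io/opencv/modules/imgproc/src/convhull.cpp:143: error: (-215:Assertion failed) total >= 0 && (depth == CV_32F || depth == CV_32S) in function 'convexHull'
```

View pics/topc.png

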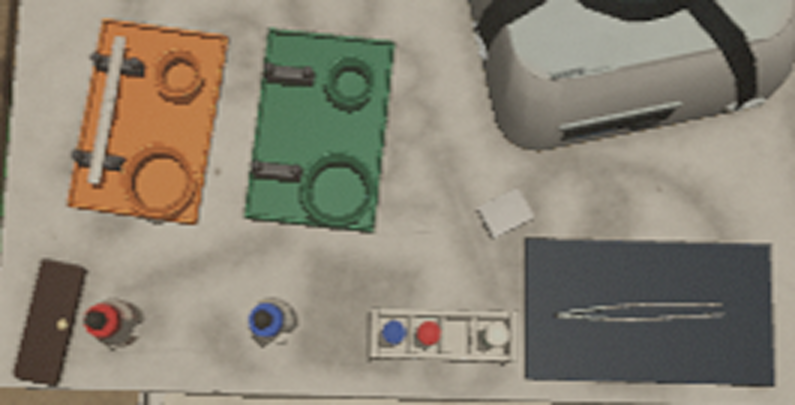

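View pics/sidec.png

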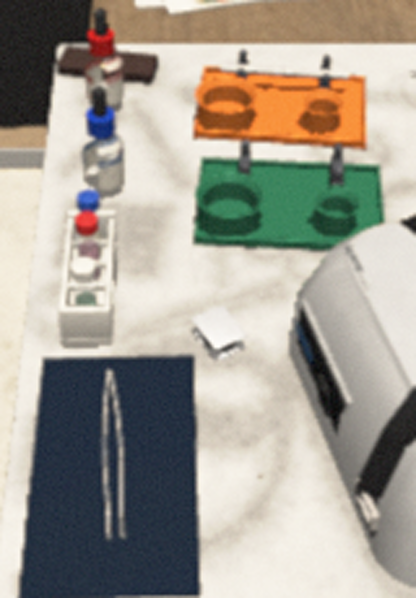

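Top crop: rack order from the left is blue, red, empty, white; the tweezers' closed end is to the left (y+). Now measure everything.

```bash
cat >> h.py <<'E'
def blob(s,lo,hi,roi):
    hsv=cv2.cvtColor(s['img'],cv2.COLOR_RGB2HSV); x0,y0,x1,y1=roi
    m=cv2.inRange(hsv,lo,hi)[y0:y1,x0:x1]
    if lo[0]==0: m|=cv2.inRange(hsv,(170,lo[1],lo[2]),(180,255,255))[y0:y1,x0:x1]
    n,l,st,c=cv2.connectedComponentsWithStats(m)
    if n<2: return None
    k=1+np.argmax(st[1:,4]); pts=cv2.findNonZero((l==k).astype(np.uint8)).reshape(-1,2)+[x0,y0]
    return c[k]+[x0,y0],st[k,4],pts
def tri(a,ua,b,ub):
    o=[];D=[]
    for s,u in((a,ua),(b,ub)):
        d=s['pose'][:3,:3]@np.linalg.inv(s['K'])@[*u,1]; D.append(d/np.linalg.norm(d)); o.append(s['pose'][:3,3])
    A=np.array([D[0],-D[1]]).T; t=np.linalg.lstsq(A,o[1]-o[0],rcond=None)[0]
    p,q=o[0]+t[0]*D[0],o[1]+t[1]*D[1]; return (p+q)/2,np.linalg.norm(p-q)
E
python3 - <<'E'
from h import *
s=snap('top'); d=snap('side'); hs=cv2.cvtColor(s['img'],cv2.COLOR_RGB2HSV)
print('hsv green,mat',hs[160,295+5],hs[255,430])
for n,lo,hi,roi,z in [('orange',(5,120,80),(20,255,255),(205,140,275,225),.009),('green',(50,70,40),(95,255,255),(265,140,330,225),.009),('mat',(95,30,20),(130,255,110),(350,210,460,275),.002)]:
    c,a,p=blob(s,lo,hi,roi); b=cv2.boxPoints(cv2.minAreaRect(p.astype(np.float32)))
    w=np.array([ray(s,*q,z) for q in b]); print(n,w.mean(0).round(4),np.linalg.norm(w-np.roll(w,1,0),axis=1).round(3))
    e=[np.degrees(np.arctan2(*(w[(i+1)%4]-w[i])[[1,0]])).round(1) for i in range(4)];print(' ang',e)
blue=((100,120,60),(125,255,255));red=((0,130,80),(6,255,255))
for n,(lo,hi),rt,rd,zt in [('bot_red',red,(205,230,245,262),(260,120,290,160),.07),('bot_blue',blue,(265,230,295,262),(260,150,290,185),.07),('v_blue',blue,(308,240,332,262),(255,185,280,202),.065),('v_red',red,(325,240,345,262),(255,198,280,215),.065)]:
    c,a,_=blob(s,lo,hi,rt);e,b,_=blob(d,lo,hi,rd)
    print(n,c.round(1),a,e.round(1),b,'top@z',ray(s,*c,zt).round(4),'tri',*[np.round(k,4) for k in tri(s,c,d,e)])
# tweezers
m=((hs[:,:,2]>110)*255).astype(np.uint8); q=np.zeros_like(m); q[225:262,370:440]=m[225:262,370:440]
p=cv2.findNonZero(q).reshape(-1,2); print('tw px',p.min(0),p.max(0),len(p))
w=np.array([ray(s,u,v,.009) for u,v in p]); r=cv2.minAreaRect((w[:,:2]*1000).astype(np.float32)); print(r)
c=w.mean(0);u,S,V=np.linalg.svd(w-c);print(c,V[0])
E
```

```text
hsv green,mat [ 66  79 113] [96 18 71]
orange [0.5705 0.0918 0.009 ] [0.099 0.153 0.102 0.152]
 ang [np.float64(-5.8), np.float64(-98.9), np.float64(173.1), np.float64(81.5)]
green [ 0.5664 -0.0408  0.009 ] [0.097 0.149 0.1   0.148]
 ang [np.float64(-3.8), np.float64(-95.3), np.float64(175.1), np.float64(85.0)]
mat [ 0.3819 -0.3428  0.002 ] [0.009 0.    0.009 0.   ]
 ang [np.float64(0.0), np.float64(91.4), np.float64(0.0), np.float64(-88.6)]
bot_red [224.4 246.7] 64 [273.3 136.3] 100 top@z [0.4132 0.1002 0.07  ] tri [0.4132 0.1018 0.0636] 0.0006
bot_blue [279.2 246.6] 40 [273.6 166.8] 87 top@z [ 0.416 -0.014  0.07 ] tri [ 0.4172 -0.0133  0.0646] 0.0018
v_blue [320.7 250.6] 29 [268.5 196.5] 41 top@z [ 0.4101 -0.1005  0.065 ] tri [ 0.4109 -0.1005  0.0595] 0.0012
v_red [332.3 250.6] 45 [267.7 205.3] 59 top@z [ 0.4107 -0.1248  0.065 ] tri [ 0.411  -0.1249  0.0592] 0.0003
tw px [376 241] [429 246] 100
((432.2194519042969, -283.1466369628906), (11.113455772399902, 118.59703826904297), 1.367138385772705)
[ 0.43217457 -0.28232532  0.009     ] [ 0.06299447 -0.99801388 -0.        ]
```

Red bottle (0.413,0.101), blue bottle (0.417,-0.014), blue vial (0.411,-0.100), tweezers near (0.432,-0.283). Heights agree with the sizes given.

```bash
cat > to.py <<'E'
# python3 to.py x y z yaw [...]: shifts from the last commanded pose, dead-reckoned; each group starts a new call
import sys,json,os,numpy as np
c=json.load(open('cmd.json')) if os.path.exists('cmd.json') else [.191,-.647,.201,-163.57]
a=[float(v) for v in sys.argv[1:]]
for i in range(0,len(a),4):
    t=a[i:i+4]; y=np.radians(c[3]); d=np.subtract(t[:3],c[:3])*100
    sh=[d[0]*np.cos(y)+d[1]*np.sin(y), d[0]*np.sin(y)-d[1]*np.cos(y), -d[2]]
    print(np.round(sh,2).tolist(),'turn z',round(c[3]-t[3],1),'dist',round(float(np.linalg.norm(d)),1)); c=t
json.dump(c,open('cmd.json','w'))
E
python3 to.py .38 -.30 .17 -90 .38 -.30 .17 -90
```

```text
[-27.94, 27.94, 3.1] turn z -73.6 dist 39.6
[0.0, -0.0, -0.0] turn z 0.0 dist 0.0
```

```bash
rm cmd.json; python3 to.py .285 -.47 .185 -127 .38 -.30 .17 -90
```

```text
[-14.02, 14.32, 1.6] turn z -36.6 dist 20.1
[-19.29, 2.64, 1.5] turn z -37.0 dist 19.5
```

The manual's scale: shifts go in shares of 75 cm and turns go in shares of 360 degrees. Converting my numbers, 14.32 cm is 0.1909, 1.6 cm is 0.0213, -36.57 degrees is -0.1016.

Emit:
send_rows:
  plan:
    - [[-0.1871,0.1909,0.0213,0,0,-0.1016],[-0.1871,0.1909,0.0213,0,0,-0.1016],[-0.1871,0.1909,0.0213,0,0,-0.1016],[-0.1871,0.1909,0.0213,0,0,-0.1016],[-0.1871,0.1909,0.0213,0,0,-0.1016],[-0.1871,0.1909,0.0213,0,0,-0.1016],[-0.1871,0.1909,0.0213,0,0,-0.1016],[-0.1871,0.1909,0.0213,0,0,-0.1016]]

```text
clock: 0.97
tool_pos: [0.2853, -0.4706, 0.185]
orientation: [-180.0, -0.0, -127.0]
force: [-0.0, -0.6, -0.0]
opening: 0.0879
gripper_force: 0.0
```

Prediction matches exactly.

In the tool's units: -19.29 cm is -0.2572, 2.64 cm is 0.0352, -37 degrees is -0.1028.

Emit:
send_rows:
  plan:
    - [[-0.2572,0.0352,0.02,0,0,-0.1028],[-0.2572,0.0352,0.02,0,0,-0.1028],[-0.2572,0.0352,0.02,0,0,-0.1028],[-0.2572,0.0352,0.02,0,0,-0.1028],[-0.2572,0.0352,0.02,0,0,-0.1028],[-0.2572,0.0352,0.02,0,0,-0.1028],[-0.2572,0.0352,0.02,0,0,-0.1028],[-0.2572,0.0352,0.02,0,0,-0.1028]]

```text
clock: 1.63
tool_pos: [0.38, -0.3013, 0.1696]
orientation: [180.0, -0.0, -90.2]
force: [-0.1, -0.2, 0.3]
opening: 0.0875
gripper_force: 0.0
```

Run:
```python
from h import *
s=snap('wrist','w1.png'); np.save('w1.npy',s,allow_pickle=True); o=ctrl.get_obs(); print(o['tool_pos'],o['orientation'],s['pose'].round(3).tolist(),s['K'].round(1).tolist())
```

```text
[ 0.37970196 -0.30151251  0.16951105] [ 1.79981170e+02 -5.25608698e-03 -9.02093975e+01] [[-1.0, 0.003, 0.001, 0.38], [0.003, 0.956, 0.293, -0.381], [-0.001, 0.293, -0.956, 0.354], [0.0, 0.0, 0.0, 1.0]] [[340.8, 0.0, 314.8], [0.0, 340.8, 199.3], [0.0, 0.0, 1.0]]
```

View pics/w1.png

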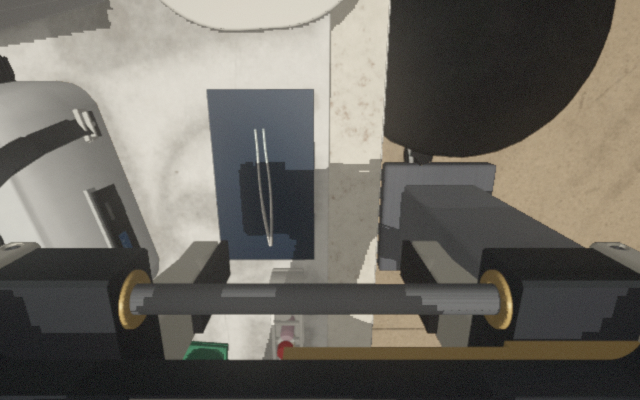

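Wrist view: tweezers run from pixel (260,128), tips, to (270,245), closed end. Measure them and plan the move to the red bottle.

```bash
python3 - <<'E'
from h import *
s=np.load('w1.npy',allow_pickle=True).item()
g=cv2.cvtColor(s['img'],cv2.COLOR_RGB2GRAY); hs=cv2.cvtColor(s['img'],cv2.COLOR_RGB2HSV)
q=np.zeros_like(g); q[110:255,235:300]=((g>110)*255)[110:255,235:300]
p=cv2.findNonZero(q).reshape(-1,2).astype(float); print(p.min(0),p.max(0),len(p))
w=np.array([ray(s,u,v,.009) for u,v in p])[:,:2]
r=cv2.minAreaRect((w*1000).astype(np.float32)); print(r)
c=w.mean(0);V=np.linalg.svd(w-c)[2];print(c,V[0])
for lo in np.arange(w[:,1].min(),w[:,1].max(),.012):
    k=w[(w[:,1]>=lo)&(w[:,1]<lo+.012)]; print(round(lo+.006,3),(k[:,0].min()*1e3).round(1),(k[:,0].max()*1e3).round(1))
E
python3 to.py .413 .0 .16 -90 .413 .101 .13 -90
```

```text
[253. 128.] [271. 246.] 402
((433.43621826171875, -284.8067626953125), (11.715659141540527, 128.2426300048828), 2.6432018280029297)
[ 0.43430593 -0.30024285] [-0.0389744   0.99924021]
-0.343 430.4 442.0
-0.331 429.8 441.0
-0.319 429.2 440.7
-0.307 428.9 439.4
-0.295 428.4 439.7
-0.283 427.6 439.2
-0.271 427.3 437.9
-0.259 427.5 437.3
-0.247 433.8 435.7
-0.235 428.8 434.0
-0.223 428.9 433.3
[-30.0, -3.3, 1.0] turn z 0.0 dist 30.2
[-10.1, -0.0, 3.0] turn z 0.0 dist 10.5
```

In the tool's units: -30 cm is -0.4, -3.3 cm is -0.044.

Emit:
send_rows:
  plan:
    - [[-0.4,-0.044,0.0133,0,0,0],[-0.4,-0.044,0.0133,0,0,0],[-0.4,-0.044,0.0133,0,0,0],[-0.4,-0.044,0.0133,0,0,0],[-0.4,-0.044,0.0133,0,0,0],[-0.4,-0.044,0.0133,0,0,0],[-0.4,-0.044,0.0133,0,0,0],[-0.4,-0.044,0.0133,0,0,0]]

```text
clock: 2.35
tool_pos: [0.4141, 0.0026, 0.1599]
orientation: [-179.9, 0.0, -90.1]
force: [0.6, 0.5, -0.0]
opening: 0.0877
gripper_force: 0.0
```

Emit:
send_rows:
  plan:
    - [[-0.1347,0,0.04,0,0,0],[-0.1347,0,0.04,0,0,0],[-0.1347,0,0.04,0,0,0],[-0.1347,0,0.04,0,0,0],[-0.1347,0,0.04,0,0,0]]

```text
clock: 2.77
tool_pos: [0.4132, 0.1003, 0.1291]
orientation: [179.9, -0.1, -90.1]
force: [1.2, -0.4, 0.1]
opening: 0.0878
gripper_force: 0.0
```

```bash
python3 to.py .413 .101 .058 -90 .413 .101 .16 -90
python3 - <<'E'
from h import *
s=snap('side','s2.png'); np.save('s2.npy',s,allow_pickle=True); t=snap('top')
a=cv2.resize(s['img'][100:220,240:400],None,fx=4,fy=4)[:,:,::-1]; cv2.imwrite('pics/s2c.png',a)
E
```

```text
[0.0, -0.0, 7.2] turn z 0.0 dist 7.2
[0.0, -0.0, -10.2] turn z 0.0 dist 10.2
```

View pics/s2c.png

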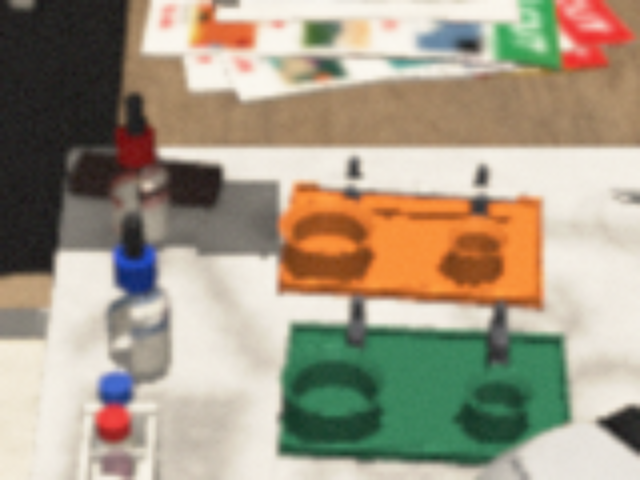

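The side view shows the red bottle untouched at crop (135,180), with the arm's shadow over it. Descend and grip.

In the tool's units: 7 cm is 0.0933, 6.5 cm is 0.0867.

Emit:
send_rows:
  plan:
    - [[0,0,0.04,0,0,0],[0,0,0.0667,0,0,0],[0,0,0.0867,0,0,0],[0,0,0.0933,0,0,0],[0,0,0.0933,0,0,0]]

```text
clock: 3.28
tool_pos: [0.4126, 0.099, 0.0589]
orientation: [179.9, -0.1, -90.1]
force: [-0.1, -0.6, -0.0]
opening: 0.0879
gripper_force: 0.0
```

Emit:
send_rows:
  plan:
    - [[0,0,0,0,0,0],[0,0,0,0,0,0],[0,0,0,0,0,0],[0,0,0,0,0,0],[0,0,0,0,0,0],[0,0,0,0,0,0],[0,0,0,0,0,0],[0,0,0,0,0,0]]
  fingers: 0

```text
clock: 3.95
tool_pos: [0.413, 0.1007, 0.0596]
orientation: [-180.0, 0.0, -90.0]
force: [0.3, 1.1, 0.2]
opening: 0.0401
gripper_force: 0.0
```

Emit:
send_rows:
  plan:
    - [[0,0,0,0,0,0],[0,0,0,0,0,0],[0,0,0,0,0,0],[0,0,0,0,0,0],[0,0,0,0,0,0],[0,0,0,0,0,0]]

```text
clock: 4.45
tool_pos: [0.413, 0.1006, 0.0595]
orientation: [180.0, -0.0, -90.0]
force: [0.2, -1.4, 0.5]
opening: 0.0109
gripper_force: 30.0
```

In the tool's units: -10 cm is -0.1333, -9.5 cm is -0.1267.

Emit:
send_rows:
  plan:
    - [[0,0,-0.0067,0,0,0],[0,0,-0.0267,0,0,0],[0,0,-0.0533,0,0,0],[0,0,-0.08,0,0,0],[0,0,-0.1067,0,0,0],[0,0,-0.1267,0,0,0],[0,0,-0.1333,0,0,0],[0,0,-0.1333,0,0,0]]

```text
clock: 5.12
tool_pos: [0.4136, 0.101, 0.1608]
orientation: [-179.9, 0.1, -90.0]
force: [0.3, 0.1, -1.1]
opening: 0.0111
gripper_force: 30.0
```

Run:
```python
from h import *
d=snap('side'); t=snap('top'); o=ctrl.get_obs(); print(o['opening'],o['gripper_force'],o['tool_pos'])
a=np.hstack([cv2.resize(d['img'][60:220,240:400],(480,480)),t['img'][130:280:,200:340].repeat(2,0).repeat(2,1)[:480,:]] ) if 0 else cv2.resize(d['img'][40:220,230:400],None,fx=3,fy=3)
cv2.imwrite('pics/s3.png',a[:,:,::-1])
b=blob(d,(0,130,60),(6,255,255),(250,40,300,180)); print(b[0],b[1],b[2].min(0),b[2].max(0))
```

```text
0.010876644207692696 29.985341727733612 [0.41243629 0.1003426  0.15888411]
[270.7029703   95.14851485] 101 [266  90] [276 100]
```

View pics/s3.png

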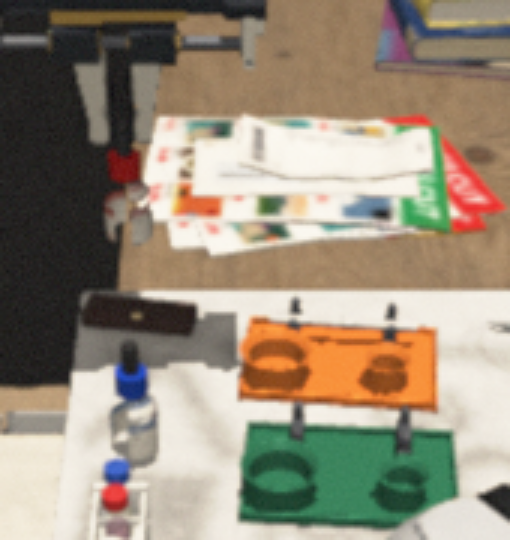

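The side view shows the bottle held, apparently by its bulb rather than the collar. Check heights.

Run:
```python
from h import *
d=snap('side')
for v in [90,95.1,100]:
    r=d['pose'][:3,:3]@np.linalg.inv(d['K'])@[270.7,v,1]; o=d['pose'][:3,3]
    print(v,o+r*(.101-o[1])/r[1], 'at x=.413', o+r*(.413-o[0])/r[0])
for z in (.15,.16,.17,.18,.2): print(z,proj(d,[.413,.101,z]))
```

```text
90 [0.41309361 0.101      0.17730185] at x=.413 [0.413      0.10234179 0.17660934]
95.1 [0.41248823 0.101      0.16566504] at x=.413 [0.413      0.09373873 0.16951252]
100 [0.41189708 0.101      0.15430169] at x=.413 [0.413      0.08550473 0.16272013]
0.15 [271.33086185 101.83402724]
0.16 [271.0861929   97.55238665]
0.17 [270.83804923  93.20993934]
0.18 [270.58635629  88.80538071]
0.2 [270.07201357  79.80452177]
```

Run:
```python
from h import *
d=snap('side'); cv2.imwrite('pics/s4.png',cv2.resize(d['img'][45:125,235:325],None,fx=7,fy=7,interpolation=cv2.INTER_NEAREST)[:,:,::-1])
```

```text
(no output)
```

View pics/s4.png

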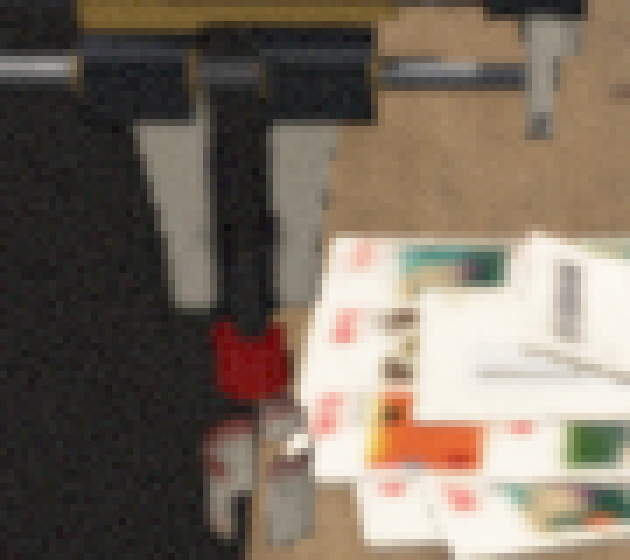

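Run:
```python
from h import *
a=cv2.imread('pics/w1.png'); cv2.imwrite('pics/w1c.png',cv2.resize(a[225:325,140:490],None,fx=2.25,fy=2.25,interpolation=cv2.INTER_CUBIC))
s=np.load('w1.npy',allow_pickle=True).item()
for h in (0,10,15,20,25):
    print(h,[proj(s,[.38+sx*.044,-.3-dy,.17+h/1e3]).round(0).tolist() for sx in(1,-1) for dy in (.0095,-.0095)])
```

```text
0 [[239.0, 224.0], [242.0, 253.0], [392.0, 223.0], [390.0, 253.0]]
10 [[236.0, 230.0], [238.0, 261.0], [396.0, 230.0], [394.0, 261.0]]
15 [[234.0, 234.0], [236.0, 266.0], [398.0, 233.0], [396.0, 265.0]]
20 [[231.0, 237.0], [234.0, 270.0], [400.0, 237.0], [398.0, 270.0]]
25 [[229.0, 241.0], [232.0, 275.0], [402.0, 241.0], [400.0, 274.0]]
```

View pics/w1c.png

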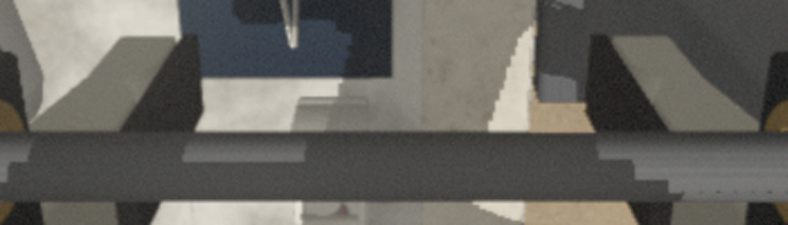

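Both views show the true fingertips about 24 mm above the reported TCP, so the grip is on the bulb; I'll allow for it. The bottle hangs upright, so I'll place it. Next, cross-check the cup positions.

```bash
python3 - <<'E'
from h import *
t=snap('top'); d=np.load('s2.npy',allow_pickle=True).item()
def tray(c,yaw,p): 
    a=np.radians(yaw); return np.array([c[0]+p[0]*np.cos(a)-p[1]*np.sin(a),c[1]+p[0]*np.sin(a)+p[1]*np.cos(a)]).round(4)
for n,c,y in [('g',(.5664,-.0408),-4.6),('o',(.5703,.0918),-7.6)]:
    for p in [(-.048,-.02),(.036,-.02),(0,.028)]: print(n,p,tray(c,y,p))
for n,pt,pd,z in [('g bottle',(302.3,202.7),(322.8,197),.028),('g vial',(306.7,167.7),(364,199.5),.026),('o bottle',(244.2,200.3),(322.3,158.5),.028),('o vial',(249.8,165.2),(358.5,161),.026)]:
    print(n,ray(t,*pt,z).round(4),ray(d,*pd,z).round(4))
# side-view tray outlines
for n,lo,hi,roi in [('o',(5,120,80),(20,255,255),(300,135,390,180)),('g',(50,60,30),(95,255,255),(300,170,390,225))]:
    c,a,p=blob(d,lo,hi,roi); w=np.array([ray(d,*q,.009)[:2] for q in p]); r=cv2.minAreaRect((w*1000).astype(np.float32)); print(n,r)
E
python3 to.py .515 -.057 .165 -90
```

```text
g (-0.048, -0.02) [ 0.517  -0.0569]
g (0.036, -0.02) [ 0.6007 -0.0636]
g (0, 0.028) [ 0.5686 -0.0129]
o (-0.048, -0.02) [0.5201 0.0783]
o (0.036, -0.02) [0.6033 0.0672]
o (0, 0.028) [0.574  0.1196]
g bottle [ 0.5164 -0.0572  0.028 ] [ 0.5173 -0.0669  0.028 ]
g vial [ 0.5974 -0.0647  0.026 ] [ 0.6003 -0.0737  0.026 ]
o bottle [0.5188 0.0729 0.028 ] [0.5221 0.0652 0.028 ]
o vial [0.6004 0.0651 0.026 ] [0.603  0.0575 0.026 ]
o ((568.422607421875, 83.76222229003906), (105.52946472167969, 153.5003662109375), 83.83595275878906)
g ((567.1070556640625, -47.877201080322266), (103.89220428466797, 148.01455688476562), 85.58319854736328)
[15.8, -10.2, -0.5] turn z 0.0 dist 18.8
```

In the tool's units: 15.8 cm is 0.2107, -10.4 cm is -0.1387.

Emit:
send_rows:
  plan:
    - [[0.0133,-0.0093,-0.0027,0,0,0],[0.04,-0.0267,-0.0067,0,0,0],[0.0733,-0.048,-0.0067,0,0,0],[0.1067,-0.0707,-0.0067,0,0,0],[0.14,-0.092,-0.0067,0,0,0],[0.1733,-0.1147,-0.0067,0,0,0],[0.2,-0.132,-0.0067,0,0,0],[0.2107,-0.1387,-0.0067,0,0,0]]

```text
clock: 6.03
tool_pos: [0.5178, -0.0597, 0.1632]
orientation: [179.9, -0.1, -90.1]
force: [0.3, -0.3, -0.7]
opening: 0.0111
gripper_force: 30.0
```

In the tool's units: 6 cm is 0.08, 5 cm is 0.0667.

Emit:
send_rows:
  plan:
    - [[0,0,0,0,0,0],[0,0,0.0133,0,0,0],[0,0,0.0333,0,0,0],[0,0,0.0533,0,0,0],[0,0,0.0667,0,0,0],[0,0,0.08,0,0,0],[0,0,0.08,0,0,0]]

```text
clock: 6.62
tool_pos: [0.5153, -0.0569, 0.1023]
orientation: [179.8, -0.0, -90.0]
force: [0.0, -0.1, -2.3]
opening: 0.0112
gripper_force: 30.0
```

```bash
echo '[0.517,-0.057,0.105,-90]'>cmd.json
python3 - <<'E'
from h import *
d=snap('side'); t=snap('top'); o=ctrl.get_obs(); print(o['opening'],o['gripper_force'],o['tool_pos'])
a=cv2.resize(d['img'][100:230,270:400],None,fx=4,fy=4); b=cv2.resize(t['img'][140:240,200:340],None,fx=2,fy=2)
im=np.zeros((520,800,3),np.uint8); im[:520,:520]=a; im[:200,520:800]=b
cv2.imwrite('pics/s5.png',im[:,:,::-1])
E
```

```text
0.010791897692392714 29.98580753803253 [ 0.51683322 -0.05708517  0.10444198]
```

View pics/s5.png

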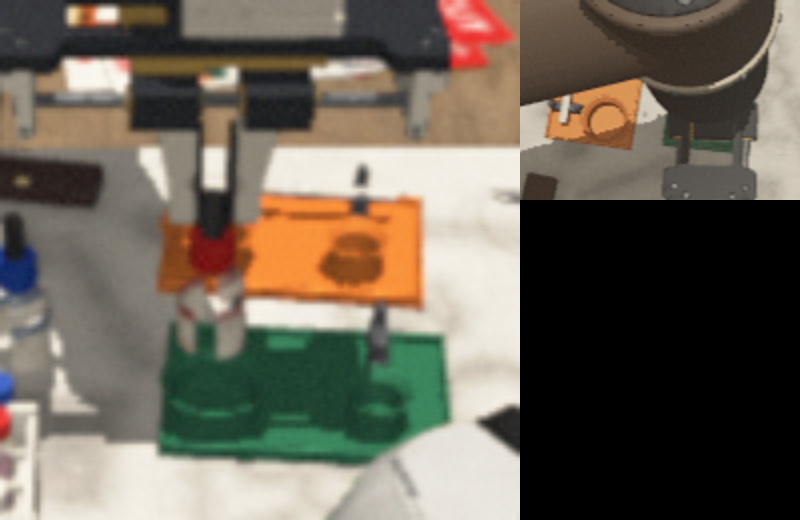

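Side view: the bottle hangs upright by the bulb, centred over the green bottle cup (cup at crop (213,400), base at (210,350)). Lower gently.

In the tool's units: 4 cm is 0.0533, 3.9 cm is 0.052.

Emit:
send_rows:
  plan:
    - [[0,0,0.0107,0,0,0],[0,0,0.024,0,0,0],[0,0,0.0373,0,0,0],[0,0,0.0453,0,0,0],[0,0,0.0493,0,0,0],[0,0,0.052,0,0,0],[0,0,0.0533,0,0,0],[0,0,0.0533,0,0,0]]

```text
clock: 7.38
tool_pos: [0.5172, -0.0574, 0.0646]
orientation: [-180.0, -0.0, -90.0]
force: [0.2, 0.2, -1.0]
opening: 0.0109
gripper_force: 30.0
```

Emit:
send_rows:
  plan:
    - [[0,0,0,0,0,0],[0,0,0.0007,0,0,0],[0,0,0.0013,0,0,0],[0,0,0.0013,0,0,0],[0,0,0.0013,0,0,0]]

```text
clock: 7.8
tool_pos: [0.5176, -0.0574, 0.0642]
orientation: [-179.9, 0.0, -90.0]
force: [0.2, -0.6, 4.9]
opening: 0.0108
gripper_force: 30.0
```

Contact felt (about 5 N). Release and rise.

Emit:
send_rows:
  plan:
    - [[0,0,0,0,0,0],[0,0,0,0,0,0],[0,0,0,0,0,0],[0,0,0,0,0,0],[0,0,0,0,0,0],[0,0,0,0,0,0]]
  fingers: 0.5

```text
clock: 8.3
tool_pos: [0.5168, -0.0574, 0.0634]
orientation: [180.0, -0.0, -90.0]
force: [-0.6, -1.3, 0.6]
opening: 0.0419
gripper_force: 0.0
```

Emit:
send_rows:
  plan:
    - [[0,0,-0.0267,0,0,0],[0,0,-0.0667,0,0,0],[0,0,-0.1067,0,0,0],[0,0,-0.1333,0,0,0],[0,0,-0.1333,0,0,0]]

```text
clock: 8.72
tool_pos: [0.5197, -0.0573, 0.1683]
orientation: [-179.6, 0.0, -90.0]
force: [1.2, 0.3, 0.4]
opening: 0.0438
gripper_force: 0.0
```

```bash
echo '[0.517,-0.057,0.164,-90]'>cmd.json; python3 to.py .4108 -.1005 .15 -90 .4108 -.1005 .10 -90
python3 - <<'E'
from h import *
d=snap('side'); c,a,p=blob(d,(0,130,60),(6,255,255),(300,150,350,215)); print(c,a)
t=snap('top')
for z in (.071,): print(ray(d,*c,z))
E
```

```text
[4.35, 10.62, 1.4] turn z 0.0 dist 11.6
[0.0, -0.0, 5.0] turn z 0.0 dist 5.0
[323.27027027 178.14414414] 111
[ 0.51744149 -0.05997184  0.071     ]
```

Bottle seated at (0.517,-0.059). Next the blue vial.

In the tool's units: 10.62 cm is 0.1416, 4.35 cm is 0.058.

Emit:
send_rows:
  plan:
    - [[0.058,0.1416,0.0187,0,0,0],[0.058,0.1416,0.0187,0,0,0],[0.058,0.1416,0.0187,0,0,0],[0.058,0.1416,0.0187,0,0,0],[0.058,0.1416,0.0187,0,0,0],[0.058,0.1416,0.0187,0,0,0]]

```text
clock: 9.32
tool_pos: [0.4107, -0.101, 0.1492]
orientation: [180.0, -0.0, -90.0]
force: [-0.3, 0.3, -0.1]
opening: 0.0437
gripper_force: 0.0
```

In the tool's units: 13 cm is 0.1733, 12.5 cm is 0.1667.

Emit:
send_rows:
  plan:
    - [[0,0,0.0533,0,0,0],[0,0,0.1067,0,0,0],[0,0,0.1333,0,0,0],[0,0,0.1533,0,0,0],[0,0,0.1667,0,0,0],[0,0,0.1733,0,0,0],[0,0,0.1733,0,0,0]]

```text
clock: 9.9
tool_pos: [0.4105, -0.1008, 0.0182]
orientation: [179.8, -0.0, -90.0]
force: [0.5, -0.3, 0.3]
opening: 0.044
gripper_force: 0.0
```

Emit:
send_rows:
  plan:
    - [[0,0,0,0,0,0],[0,0,0,0,0,0],[0,0,0,0,0,0],[0,0,0,0,0,0],[0,0,0,0,0,0],[0,0,0,0,0,0],[0,0,0,0,0,0],[0,0,0,0,0,0]]
  fingers: 0

```text
clock: 10.57
tool_pos: [0.4113, -0.1009, 0.02]
orientation: [-179.9, 0.0, -90.0]
force: [-0.2, -0.3, 5.4]
opening: 0.0162
gripper_force: 30.0
```

In the tool's units: -13 cm is -0.1733, -11.5 cm is -0.1533.

Emit:
send_rows:
  plan:
    - [[0,0,-0.0067,0,0,0],[0,0,-0.0267,0,0,0],[0,0,-0.0533,0,0,0],[0,0,-0.0867,0,0,0],[0,0,-0.12,0,0,0],[0,0,-0.1533,0,0,0],[0,0,-0.1733,0,0,0],[0,0,-0.1733,0,0,0]]

```text
clock: 11.23
tool_pos: [0.4126, -0.1008, 0.1531]
orientation: [-179.7, 0.0, -90.0]
force: [1.7, 0.1, -1.0]
opening: 0.0165
gripper_force: 30.0
```

```bash
echo '[0.4108,-0.1005,0.15,-90]'>cmd.json; python3 to.py .49 -.085 .16 -135 .6007 -.0636 .16 -184.6
python3 - <<'E'
from h import *
d=snap('side'); o=ctrl.get_obs(); print(o['opening'],o['gripper_force'])
c,a,p=blob(d,(100,120,60),(125,255,255),(240,100,300,155)); print(c,a,p.min(0),p.max(0))
for z in (.16,.17,.18,.19,.2): print(z,proj(d,[.411,-.1005,z]).round(1))
cv2.imwrite('pics/s6.png',cv2.resize(d['img'][60:240,230:330],None,fx=3.2,fy=3.2)[:,:,::-1])
E
```

```text
[-1.55, -7.92, -1.0] turn z 45.0 dist 8.1
[-9.34, -6.31, -0.0] turn z 49.6 dist 11.3
0.01613808389646791 29.99188642948866
[264.4375 137.475 ] 80 [260 133] [269 142]
0.16 [265.1 153.2]
0.17 [264.7 148.5]
0.18 [264.4 143.7]
0.19 [264.  138.8]
0.2 [263.6 133.9]
```

View pics/s6.png

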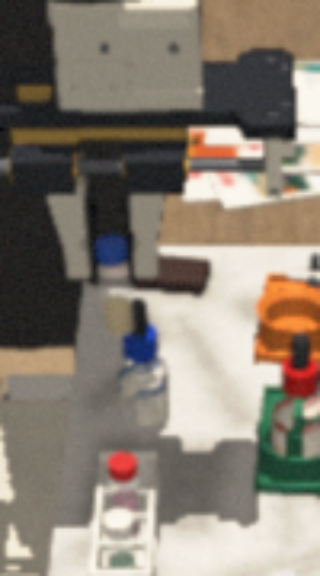

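Side view: the blue vial hangs upright, cap at crop (112,250), no slip; the red bottle stands in its cup. Carry it to the green vial cup.

In the tool's units: -7.92 cm is -0.1056, -7.3 cm is -0.0973, 45 degrees is 0.125.

Emit:
send_rows:
  plan:
    - [[-0.0027,-0.0133,-0.004,0,0,0.0139],[-0.0053,-0.0293,-0.0093,0,0,0.0306],[-0.0093,-0.048,-0.0133,0,0,0.05],[-0.012,-0.0667,-0.0133,0,0,0.0694],[-0.016,-0.084,-0.0133,0,0,0.0889],[-0.0187,-0.0973,-0.0133,0,0,0.1083],[-0.0207,-0.1056,-0.0133,0,0,0.125],[-0.0207,-0.1056,-0.0133,0,0,0.125]]

```text
clock: 11.95
tool_pos: [0.4901, -0.0853, 0.1581]
orientation: [179.9, -0.1, -135.3]
force: [0.6, 0.6, 0.1]
opening: 0.0163
gripper_force: 30.0
```

In the tool's units: -9.34 cm is -0.1245, -8.5 cm is -0.1133, 49.6 degrees is 0.1378.

Emit:
send_rows:
  plan:
    - [[-0.0133,-0.0093,0,0,0,0.0167],[-0.032,-0.0213,0,0,0,0.0361],[-0.0533,-0.036,0,0,0,0.0556],[-0.0747,-0.0507,0,0,0,0.075],[-0.096,-0.0653,0,0,0,0.0944],[-0.1133,-0.076,0,0,0,0.1139],[-0.1245,-0.0841,0,0,0,0.1306],[-0.1245,-0.0841,0,0,0,0.1378]]

```text
clock: 12.62
tool_pos: [0.6013, -0.0638, 0.158]
orientation: [-180.0, -0.1, 175.3]
force: [0.7, 0.5, -0.8]
opening: 0.016
gripper_force: 30.0
```

In the tool's units: 10 cm is 0.1333, 9.5 cm is 0.1267.

Emit:
send_rows:
  plan:
    - [[0,0,0,0,0,0],[0,0,0.0267,0,0,0],[0,0,0.0533,0,0,0],[0,0,0.08,0,0,0],[0,0,0.1067,0,0,0],[0,0,0.1267,0,0,0],[0,0,0.1333,0,0,0],[0,0,0.1333,0,0,0]]

```text
clock: 13.28
tool_pos: [0.5989, -0.0643, 0.058]
orientation: [-180.0, -0.2, 175.6]
force: [-0.3, 0.4, 0.5]
opening: 0.0161
gripper_force: 30.0
```

Run:
```python
from h import *
d=snap('side'); o=ctrl.get_obs(); print(o['opening'],o['tool_pos'],o['orientation'],o['force'])
c,a,p=blob(d,(100,120,60),(125,255,255),(330,100,400,215)); print(c,a, ray(d,*c,.06-.012+.053), [proj(d,[.6007,-.0636,z]).round(1) for z in (.048,.101,.026)])
cv2.imwrite('pics/s7.png',np.hstack([cv2.resize(d['img'][110:230,300:400],None,fx=4,fy=4)])[:,:,::-1])
```

```text
0.016424908411414495 [ 0.59998555 -0.06419466  0.05936988] [-1.79973029e+02 -6.93783989e-02  1.75536744e+02] [0.32822264 0.2291631  0.94125686]Traceback (most recent call last):
  File "<stdin>", line 3, in <module>
TypeError: cannot unpack non-iterable NoneType object
```

In the tool's units: 3.8 cm is 0.0507, 3.6 cm is 0.048.

Emit:
send_rows:
  plan:
    - [[0,0,0.0107,0,0,0],[0,0,0.0213,0,0,0],[0,0,0.032,0,0,0],[0,0,0.04,0,0,0],[0,0,0.044,0,0,0],[0,0,0.048,0,0,0],[0,0,0.0507,0,0,0],[0,0,0.0507,0,0,0]]

```text
clock: 14.0
tool_pos: [0.6004, -0.064, 0.0211]
orientation: [-180.0, -0.0, 175.4]
force: [-0.8, -0.3, -0.8]
opening: 0.0165
gripper_force: 30.0
```

In the tool's units: 0.45 cm is 0.006, 0.4 cm is 0.0053.

Emit:
send_rows:
  plan:
    - [[0,0,0.0013,0,0,0],[0,0,0.0027,0,0,0],[0,0,0.004,0,0,0],[0,0,0.0053,0,0,0],[0,0,0.006,0,0,0],[0,0,0.006,0,0,0]]

```text
clock: 14.5
tool_pos: [0.6006, -0.064, 0.017]
orientation: [180.0, -0.0, 175.4]
force: [0.3, 0.2, 0.4]
opening: 0.0163
gripper_force: 30.0
```

In the tool's units: 0.15 cm is 0.002, 0.1 cm is 0.0013.

Emit:
send_rows:
  plan:
    - [[0,0,0.0007,0,0,0],[0,0,0.0013,0,0,0],[0,0,0.002,0,0,0],[0,0,0.002,0,0,0],[0,0,0.002,0,0,0]]

```text
clock: 14.92
tool_pos: [0.6013, -0.0641, 0.0168]
orientation: [-180.0, 0.1, 175.4]
force: [-2.4, -0.8, 9.0]
opening: 0.0164
gripper_force: 30.0
```

Seated. Release and rise.

In the tool's units: -0.05 cm is -0.0007.

Emit:
send_rows:
  plan:
    - [[0,0,0,0,0,0],[0,0,-0.0007,0,0,0],[0,0,-0.0007,0,0,0],[0,0,-0.0007,0,0,0],[0,0,-0.0007,0,0,0]]
  fingers: 0.4

```text
clock: 15.33
tool_pos: [0.6005, -0.064, 0.0158]
orientation: [-180.0, -0.0, 175.4]
force: [-0.3, -0.6, 0.6]
opening: 0.0345
gripper_force: 0.0
```

In the tool's units: -14 cm is -0.1867, -12 cm is -0.16.

Emit:
send_rows:
  plan:
    - [[0,0,-0.0133,0,0,0],[0,0,-0.0533,0,0,0],[0,0,-0.1067,0,0,0],[0,0,-0.16,0,0,0],[0,0,-0.1867,0,0,0],[0,0,-0.1867,0,0,0]]

```text
clock: 15.83
tool_pos: [0.6039, -0.064, 0.1631]
orientation: [179.9, 0.6, 175.5]
force: [0.1, -0.1, 0.8]
opening: 0.0351
gripper_force: 0.0
```

```bash
echo '[0.6007,-0.0636,0.1565,-184.6]'>cmd.json; python3 to.py .49 -.15 .16 -135 .40 -.25 .155 -90 .4338 -.2785 .10 -87.4
python3 - <<'E'
from h import *
d=snap('side'); o=ctrl.get_obs(); print(o['opening'],o['tool_pos'])
b=blob(d,(100,120,60),(125,255,255),(330,150,400,215)); print(b[0],b[1],b[2].min(0),b[2].max(0),ray(d,*b[0],.057))
b=blob(d,(0,130,60),(6,255,255),(300,150,350,215)); print(b[0],b[1])
E
```

```text
[10.34, -9.5, -0.35] turn z -49.6 dist 14.0
[13.44, -0.71, 0.5] turn z -45.0 dist 13.5
[2.85, -3.38, 5.5] turn z -2.6 dist 7.1
0.035149572942113454 [ 0.60242777 -0.06379566  0.16010293]
[364.09259259 184.66666667] 54 [360 181] [368 188] [ 0.59887292 -0.06430857  0.057     ]
[323.59166667 177.59166667] 120
```

Blue vial stands at (0.599,-0.064). Now the tweezers, gripped 7 mm off-middle (toward the far end of the tray) so the gripper clears the bottle's bulb when placing.

In the tool's units: 10.34 cm is 0.1379, -9.5 cm is -0.1267, -49.6 degrees is -0.1378.

Emit:
send_rows:
  plan:
    - [[0.1379,-0.1267,-0.0047,0,0,-0.1378],[0.1379,-0.1267,-0.0047,0,0,-0.1378],[0.1379,-0.1267,-0.0047,0,0,-0.1378],[0.1379,-0.1267,-0.0047,0,0,-0.1378],[0.1379,-0.1267,-0.0047,0,0,-0.1378],[0.1379,-0.1267,-0.0047,0,0,-0.1378],[0.1379,-0.1267,-0.0047,0,0,-0.1378],[0.1379,-0.1267,-0.0047,0,0,-0.1378]]

```text
clock: 16.55
tool_pos: [0.4892, -0.1506, 0.1591]
orientation: [179.9, -0.0, -134.7]
force: [-0.4, 0.0, -0.6]
opening: 0.0351
gripper_force: 0.0
```

In the tool's units: 13.44 cm is 0.1792, -0.71 cm is -0.0095, -45 degrees is -0.125.

Emit:
send_rows:
  plan:
    - [[0.1792,-0.0095,0.0067,0,0,-0.125],[0.1792,-0.0095,0.0067,0,0,-0.125],[0.1792,-0.0095,0.0067,0,0,-0.125],[0.1792,-0.0095,0.0067,0,0,-0.125],[0.1792,-0.0095,0.0067,0,0,-0.125],[0.1792,-0.0095,0.0067,0,0,-0.125],[0.1792,-0.0095,0.0067,0,0,-0.125],[0.1792,-0.0095,0.0067,0,0,-0.125]]

```text
clock: 17.22
tool_pos: [0.3994, -0.2505, 0.1542]
orientation: [179.9, 0.0, -90.1]
force: [-0.3, -0.5, 0.3]
opening: 0.0349
gripper_force: 0.0
```

```bash
python3 - <<'E'
from h import *
s=snap('wrist'); o=ctrl.get_obs(); print(o['tool_pos'],o['orientation'])
g=cv2.cvtColor(s['img'],cv2.COLOR_RGB2GRAY)
a=proj(s,[.434,-.35,.009]);b=proj(s,[.432,-.22,.009]);print(a,b)
q=np.zeros_like(g); r0,r1=int(a[1])-8,min(int(b[1])+8,400); c0,c1=int(min(a[0],b[0]))-22,int(max(a[0],b[0]))+22
q[r0:r1,c0:c1]=((g>110)*255)[r0:r1,c0:c1]
p=cv2.findNonZero(q).reshape(-1,2).astype(float); w=np.array([ray(s,u,v,.009) for u,v in p])[:,:2]
for lo in np.arange(-.36,-.21,.012):
    k=w[(w[:,1]>=lo)&(w[:,1]<lo+.012)]
    if len(k): print(round(lo+.006,3),(k[:,0].min()*1e3).round(1),(k[:,0].max()*1e3).round(1),len(k))
E
echo '[0.40,-0.25,0.155,-90]'>cmd.json; python3 to.py .433 -.278 .06 -87.4 .433 -.278 -.019 -87.4
```

```text
[ 0.39955933 -0.25036586  0.1541867 ] [ 1.79946267e+02  1.61829939e-02 -9.02636590e+01]
[277.0539168   71.31362875] [283.37896437 207.29349168]
-0.354 432.3 433.2 2
-0.342 430.7 441.8 92
-0.33 430.1 441.2 93
-0.318 428.7 441.0 90
-0.306 428.0 440.5 80
-0.294 427.3 440.6 81
-0.282 426.6 440.1 80
-0.27 426.9 438.8 73
-0.258 427.2 437.1 34
-0.246 428.5 435.5 27
-0.234 428.8 433.9 22
-0.222 429.1 432.2 17
[2.8, -3.3, 9.5] turn z -2.6 dist 10.4
[0.0, -0.0, 7.9] turn z 0.0 dist 7.9
```

In the tool's units: 9.5 cm is 0.1267, -3.3 cm is -0.044, -2.6 degrees is -0.0072.

Emit:
send_rows:
  plan:
    - [[0.0373,-0.044,0.04,0,0,-0.0072],[0.0373,-0.044,0.0933,0,0,-0.0072],[0.0373,-0.044,0.1267,0,0,-0.0072],[0.0373,-0.044,0.1267,0,0,-0.0072],[0.0373,-0.044,0.1267,0,0,-0.0072]]

```text
clock: 17.68
tool_pos: [0.4315, -0.2782, 0.0584]
orientation: [179.7, 0.1, -87.6]
force: [1.0, 0.0, 1.4]
opening: 0.0349
gripper_force: 0.0
```

In the tool's units: 7.5 cm is 0.1, 7 cm is 0.0933.

Emit:
send_rows:
  plan:
    - [[0,0,0.0333,0,0,0],[0,0,0.06,0,0,0],[0,0,0.08,0,0,0],[0,0,0.0933,0,0,0],[0,0,0.1,0,0,0],[0,0,0.1,0,0,0],[0,0,0.1,0,0,0]]

```text
clock: 18.27
tool_pos: [0.4339, -0.2786, -0.0142]
orientation: [-179.9, -0.0, -87.4]
force: [0.4, 0.6, -0.1]
opening: 0.0355
gripper_force: 0.0
```

In the tool's units: 0.4 cm is 0.0053, 0.3 cm is 0.004.

Emit:
send_rows:
  plan:
    - [[0,0,0.0013,0,0,0],[0,0,0.0027,0,0,0],[0,0,0.004,0,0,0],[0,0,0.0053,0,0,0],[0,0,0.0053,0,0,0]]

```text
clock: 18.68
tool_pos: [0.4329, -0.2785, -0.0194]
orientation: [-180.0, 0.0, -87.4]
force: [0.9, 0.4, -0.5]
opening: 0.0353
gripper_force: 0.0
```

Emit:
send_rows:
  plan:
    - [[0,0,0,0,0,0],[0,0,0,0,0,0],[0,0,0,0,0,0],[0,0,0,0,0,0],[0,0,0,0,0,0],[0,0,0,0,0,0]]
  fingers: 0

```text
clock: 19.18
tool_pos: [0.4329, -0.2785, -0.0194]
orientation: [-180.0, 0.0, -87.4]
force: [0.2, 0.1, 0.7]
opening: 0.0105
gripper_force: 30.0
```

In the tool's units: -14 cm is -0.1867, -12 cm is -0.16.

Emit:
send_rows:
  plan:
    - [[0,0,0,0,0,0],[0,0,-0.0133,0,0,0],[0,0,-0.04,0,0,0],[0,0,-0.08,0,0,0],[0,0,-0.12,0,0,0],[0,0,-0.16,0,0,0],[0,0,-0.1867,0,0,0],[0,0,-0.1867,0,0,0]]

```text
clock: 19.85
tool_pos: [0.4357, -0.2795, 0.1262]
orientation: [-179.6, -0.2, -87.3]
force: [0.7, -0.1, -0.2]
opening: 0.0105
gripper_force: 30.0
```

```bash
echo '[0.433,-0.278,0.121,-87.4]'>cmd.json; python3 to.py .42 -.20 .14 -110 .49 -.09 .14 -155 .5756 -.0135 .14 -184.6
python3 - <<'E'
from h import *
d=snap('side'); o=ctrl.get_obs(); print(o['opening'],o['gripper_force'],o['tool_pos'])
cv2.imwrite('pics/s8.png',cv2.resize(d['img'][80:340,200:420],None,fx=2.3,fy=2.3)[:,:,::-1])
print(proj(d,[.433,-.278,.145]),proj(d,[.436,-.347,.145]),proj(d,[.43,-.222,.145]))
E
```

```text
[-7.85, 0.94, -1.9] turn z 22.6 dist 8.1
[-12.73, -2.82, -0.0] turn z 45.0 dist 13.0
[-10.99, 3.32, -0.0] turn z 29.6 dist 11.5
0.010304282769765794 29.97770329937339 [ 0.43457029 -0.27891741  0.12384397]
[274.31114201 230.95771028] [274.64814851 266.90012167] [273.71389845 205.69918873]
```

View pics/s8.png

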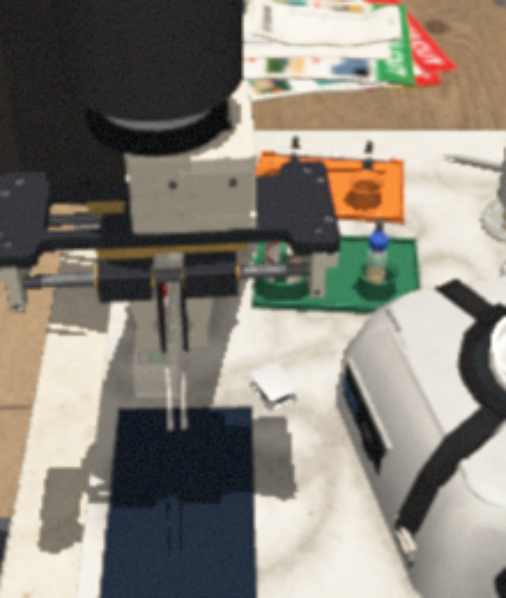

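Tweezers held level at crop (175,390); the blue vial stands in its cup at (378,260). Check the tool-rest bars, then carry.

In the tool's units: -7.85 cm is -0.1047, -5.5 cm is -0.0733, 22.6 degrees is 0.0628.

Emit:
send_rows:
  plan:
    - [[-0.0133,0.0013,-0.0067,0,0,0.0111],[-0.04,0.0053,-0.0133,0,0,0.0278],[-0.0733,0.0093,-0.02,0,0,0.0444],[-0.1047,0.0125,-0.0253,0,0,0.0628],[-0.1047,0.0125,-0.0253,0,0,0.0628]]

```text
clock: 20.32
tool_pos: [0.4189, -0.1981, 0.1399]
orientation: [180.0, 0.0, -110.5]
force: [0.4, -0.6, -0.8]
opening: 0.0103
gripper_force: 30.0
```

In the tool's units: -12.73 cm is -0.1697, -11 cm is -0.1467, 45 degrees is 0.125.

Emit:
send_rows:
  plan:
    - [[-0.02,-0.004,0,0,0,0.0139],[-0.0427,-0.0093,0,0,0,0.0306],[-0.0667,-0.0147,0,0,0,0.05],[-0.0933,-0.02,0,0,0,0.0694],[-0.12,-0.0267,0,0,0,0.0889],[-0.1467,-0.032,0,0,0,0.1083],[-0.1697,-0.0376,0,0,0,0.125],[-0.1697,-0.0376,0,0,0,0.125]]

```text
clock: 20.98
tool_pos: [0.4912, -0.0888, 0.139]
orientation: [180.0, -0.0, -155.2]
force: [0.2, 0.3, -1.2]
opening: 0.0105
gripper_force: 30.0
```

```bash
echo '[0.49,-0.09,0.14,-155]'>cmd.json
python3 - <<'E'
from h import *
t=snap('top'); im=cv2.cvtColor(cv2.imread('pics/top0.png'),cv2.COLOR_BGR2RGB)
for pt in [(286.7,165),(282.3,197)]: print('bar',ray(t,*pt,.022).round(4))
hs=cv2.cvtColor(im,cv2.COLOR_RGB2HSV); 
for nm,roi in (('g',(265,150,310,215)),('o',(210,150,245,210))):
    x0,y0,x1,y1=roi; m=((hs[y0:y1,x0:x1,2]<100)&(hs[y0:y1,x0:x1,1]<90)).astype(np.uint8)
    n,l,st,c=cv2.connectedComponentsWithStats(m)
    for k in range(1,n):
        if st[k,4]>15: print(nm,st[k,4],(c[k]+[x0,y0]).round(1),ray(t,*(c[k]+[x0,y0]),.024).round(4))
a=np.radians(-4.6)
for x in(.038,-.038): print('exp',[.5664+x*np.cos(a)-.028*np.sin(a),-.0408+x*np.sin(a)+.028*np.cos(a)])
E
python3 to.py .5752 -.0134 .14 -184.6
```

```text
bar [ 0.6038 -0.0186  0.022 ]
bar [ 0.5293 -0.0115  0.022 ]
g 27 [290.7 151.4] [ 0.6357 -0.0269  0.024 ]
g 107 [285.4 164.9] [ 0.6035 -0.0158  0.024 ]
g 112 [303.9 167.9] [ 0.5973 -0.0582  0.024 ]
g 278 [292.  201.5] [ 0.5191 -0.0339  0.024 ]
o 22 [223.2 160.4] [0.6109 0.1271 0.024 ]
o 31 [233.8 162.2] [0.6072 0.1026 0.024 ]
o 23 [216.7 192.1] [0.5367 0.1369 0.024 ]
o 25 [227.3 193.8] [0.5334 0.1127 0.024 ]
exp [np.float64(0.6065231672625455), np.float64(-0.015937750527721724)]
exp [np.float64(0.5307679724998706), np.float64(-0.009842632278728444)]
[-10.96, 3.34, -0.0] turn z 29.6 dist 11.5
```

In the tool's units: -10.82 cm is -0.1443, 3.34 cm is 0.0445, 30 degrees is 0.0833.

Emit:
send_rows:
  plan:
    - [[-0.0133,0.004,0,0,0,0.0083],[-0.04,0.012,0,0,0,0.0222],[-0.0733,0.0227,0,0,0,0.0417],[-0.1067,0.0333,0,0,0,0.0611],[-0.1333,0.0413,0,0,0,0.075],[-0.1443,0.0445,0,0,0,0.0833],[-0.1443,0.0445,0,0,0,0.0833],[-0.1443,0.0445,0,0,0,0.0833]]

```text
clock: 21.7
tool_pos: [0.5732, -0.015, 0.1387]
orientation: [-180.0, -0.1, 175.2]
force: [-1.5, -0.5, -0.2]
opening: 0.0103
gripper_force: 30.0
```

In the tool's units: 10 cm is 0.1333, 9 cm is 0.12.

Emit:
send_rows:
  plan:
    - [[0,0,0.0267,0,0,0],[0,0,0.06,0,0,0],[0,0,0.0933,0,0,0],[0,0,0.12,0,0,0],[0,0,0.1333,0,0,0],[0,0,0.1333,0,0,0],[0,0,0.1333,0,0,0]]

```text
clock: 22.28
tool_pos: [0.5737, -0.0151, 0.0399]
orientation: [-180.0, -0.0, 175.1]
force: [0.3, -0.5, -0.5]
opening: 0.0103
gripper_force: 30.0
```

Run:
```python
from h import *
d=snap('side'); o=ctrl.get_obs(); print(o['opening'],o['tool_pos'],o['orientation'],o['force'])
cv2.imwrite('pics/s9.png',cv2.resize(d['img'][110:230,300:400],None,fx=5,fy=5,interpolation=cv2.INTER_CUBIC)[:,:,::-1])
```

```text
0.010364363061164995 [ 0.57446794 -0.01481953  0.04065113] [1.79996141e+02 6.39001137e-02 1.75053028e+02] [-0.25658336 -0.3159282   0.61481329]
```

View pics/s9.png

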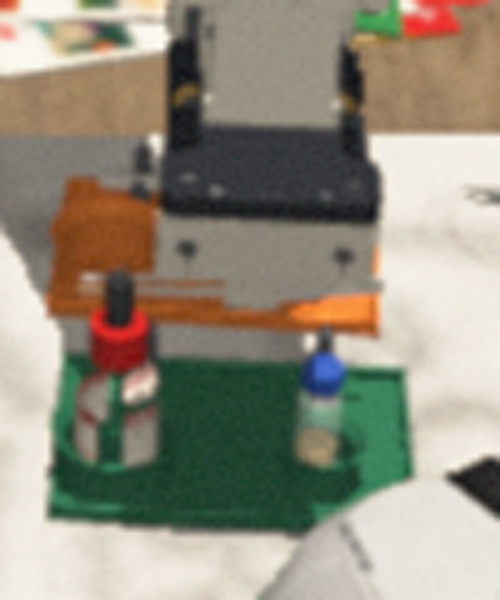

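Side view: tweezers' tips show at crop (85,280); body (160–380 px) clears the bulb (120) and vial. Lower onto the bars.

In the tool's units: 3.8 cm is 0.0507, 3.7 cm is 0.0493.

Emit:
send_rows:
  plan:
    - [[0,0,0.0107,0,0,0],[0,0,0.0213,0,0,0],[0,0,0.032,0,0,0],[0,0,0.04,0,0,0],[0,0,0.0453,0,0,0],[0,0,0.0493,0,0,0],[0,0,0.0507,0,0,0],[0,0,0.0507,0,0,0]]

```text
clock: 23.0
tool_pos: [0.5739, -0.0145, 0.0012]
orientation: [-180.0, -0.0, 175.0]
force: [-0.1, 0.2, -0.6]
opening: 0.0103
gripper_force: 30.0
```

In the tool's units: 0.3 cm is 0.004, 0.2 cm is 0.0027.

Emit:
send_rows:
  plan:
    - [[0,0,0.0013,0,0,0],[0,0,0.0027,0,0,0],[0,0,0.004,0,0,0],[0,0,0.004,0,0,0]]

```text
clock: 23.33
tool_pos: [0.5739, -0.0145, -0.0015]
orientation: [180.0, 0.0, 175.0]
force: [-0.3, 0.2, -0.6]
opening: 0.0105
gripper_force: 30.0
```

In the tool's units: 0.15 cm is 0.002, 0.1 cm is 0.0013.

Emit:
send_rows:
  plan:
    - [[0,0,0.0007,0,0,0],[0,0,0.0013,0,0,0],[0,0,0.002,0,0,0],[0,0,0.002,0,0,0],[0,0,0.002,0,0,0]]

```text
clock: 23.75
tool_pos: [0.5741, -0.0145, -0.0023]
orientation: [180.0, 0.0, 175.0]
force: [-2.0, -0.1, 6.0]
opening: 0.0104
gripper_force: 30.0
```

Contact. Release and rise.

In the tool's units: -0.05 cm is -0.0007.

Emit:
send_rows:
  plan:
    - [[0,0,-0.0007,0,0,0],[0,0,-0.0007,0,0,0],[0,0,-0.0007,0,0,0],[0,0,-0.0007,0,0,0]]
  fingers: 0.28

```text
clock: 24.08
tool_pos: [0.5739, -0.0145, -0.0026]
orientation: [-180.0, -0.0, 175.0]
force: [0.9, 0.9, 1.2]
opening: 0.024
gripper_force: 0.0
```

In the tool's units: -15.1 cm is -0.2013, -12 cm is -0.16.

Emit:
send_rows:
  plan:
    - [[0,0,-0.0067,0,0,0],[0,0,-0.02,0,0,0],[0,0,-0.0533,0,0,0],[0,0,-0.1067,0,0,0],[0,0,-0.16,0,0,0],[0,0,-0.2013,0,0,0],[0,0,-0.2013,0,0,0]]

```text
clock: 24.67
tool_pos: [0.5781, -0.0141, 0.1572]
orientation: [179.9, 0.7, 175.1]
force: [1.2, -0.1, -0.3]
opening: 0.0246
gripper_force: 0.0
```

```bash
echo '[0.574,-0.014,0.149,-185]'>cmd.json; python3 to.py .49 -.01 .17 -138 .4168 -.0137 .15 -90
python3 - <<'E'
from h import *
d=snap('side'); o=ctrl.get_obs(); print(o['opening'],o['tool_pos'])
for n,lo,hi,roi in [('blue',(100,120,60),(125,255,255),(330,150,400,215)),('red',(0,130,60),(6,255,255),(300,150,350,215))]:
    b=blob(d,lo,hi,roi); print(n,b[0],b[1])
c=snap('side') ; cv2.imwrite('pics/after_tw.png',c['img'][:,:,::-1])
b=blob(c,(100,120,60),(125,255,255),(255,150,290,185)); print('bb',b[0],b[1])
E
```

```text
[8.4, -0.33, -2.1] turn z -47.0 dist 8.7
[5.69, 4.62, 2.0] turn z -48.0 dist 7.6
0.02423371432105126 [ 0.57653327 -0.01401453  0.15390706]
blue [364.12 184.58] 50
red [323.336 177.704] 125
bb [273.44705882 166.91764706] 85
```

In the tool's units: 8.4 cm is 0.112, -2.1 cm is -0.028, -47 degrees is -0.1306.

Emit:
send_rows:
  plan:
    - [[0.112,-0.0044,-0.028,0,0,-0.1306],[0.112,-0.0044,-0.028,0,0,-0.1306],[0.112,-0.0044,-0.028,0,0,-0.1306],[0.112,-0.0044,-0.028,0,0,-0.1306],[0.112,-0.0044,-0.028,0,0,-0.1306],[0.112,-0.0044,-0.028,0,0,-0.1306],[0.112,-0.0044,-0.028,0,0,-0.1306],[0.112,-0.0044,-0.028,0,0,-0.1306]]
  fingers: 0.65

```text
clock: 25.43
tool_pos: [0.4892, -0.0107, 0.1688]
orientation: [179.9, -0.1, -137.8]
force: [-0.4, -0.1, -0.1]
opening: 0.0569
gripper_force: 0.0
```

In the tool's units: 5.69 cm is 0.0759, 4.62 cm is 0.0616, -48 degrees is -0.1333.

Emit:
send_rows:
  plan:
    - [[0.0759,0.0616,0.0267,0,0,-0.1333],[0.0759,0.0616,0.0267,0,0,-0.1333],[0.0759,0.0616,0.0267,0,0,-0.1333],[0.0759,0.0616,0.0267,0,0,-0.1333],[0.0759,0.0616,0.0267,0,0,-0.1333],[0.0759,0.0616,0.0267,0,0,-0.1333],[0.0759,0.0616,0.0267,0,0,-0.1333],[0.0759,0.0616,0.0267,0,0,-0.1333]]

```text
clock: 26.1
tool_pos: [0.4163, -0.0144, 0.1491]
orientation: [179.9, -0.0, -89.9]
force: [0.5, 0.3, -0.1]
opening: 0.0573
gripper_force: 0.0
```

In the tool's units: 11.3 cm is 0.1507, 11.1 cm is 0.148.

Emit:
send_rows:
  plan:
    - [[0,0,0.04,0,0,0],[0,0,0.08,0,0,0],[0,0,0.1133,0,0,0],[0,0,0.1373,0,0,0],[0,0,0.148,0,0,0],[0,0,0.1507,0,0,0],[0,0,0.1507,0,0,0]]

```text
clock: 26.68
tool_pos: [0.4167, -0.0143, 0.0365]
orientation: [179.9, -0.0, -90.1]
force: [0.2, -0.5, -0.3]
opening: 0.0566
gripper_force: 0.0
```

Emit:
send_rows:
  plan:
    - [[0,0,0,0,0,0],[0,0,0,0,0,0],[0,0,0,0,0,0],[0,0,0,0,0,0],[0,0,0,0,0,0],[0,0,0,0,0,0],[0,0,0,0,0,0],[0,0,0,0,0,0]]
  fingers: 0

```text
clock: 27.35
tool_pos: [0.417, -0.0141, 0.0368]
orientation: [-180.0, 0.0, -90.0]
force: [0.4, -0.5, 3.4]
opening: 0.02
gripper_force: 30.0
```

Collar gripped this time. Lift and check the cup position.

In the tool's units: -12.3 cm is -0.164, -11.5 cm is -0.1533.

Emit:
send_rows:
  plan:
    - [[0,0,-0.0067,0,0,0],[0,0,-0.0267,0,0,0],[0,0,-0.06,0,0,0],[0,0,-0.0933,0,0,0],[0,0,-0.1267,0,0,0],[0,0,-0.1533,0,0,0],[0,0,-0.164,0,0,0],[0,0,-0.164,0,0,0]]

```text
clock: 28.02
tool_pos: [0.4178, -0.0138, 0.1614]
orientation: [-179.8, 0.1, -90.0]
force: [-0.2, -0.0, -0.2]
opening: 0.0201
gripper_force: 30.0
```

Run:
```python
from h import *
t=snap('top'); o=ctrl.get_obs(); print(o['opening'],o['tool_pos'])
im=cv2.imread('pics/top0.png'); hs=cv2.cvtColor(im,cv2.COLOR_BGR2HSV)
for z in(.0,.028): print(z,'obot',proj(t,[.5201,.0783,z]),'ovial',proj(t,[.6033,.0672,z]),'gbot',proj(t,[.517,-.057,z]),'gvial',proj(t,[.6007,-.0636,z]))
g=cv2.resize(cv2.cvtColor(im,cv2.COLOR_BGR2GRAY)[145:220,205:335],None,fx=6,fy=6,interpolation=cv2.INTER_CUBIC)
for lo,hi in((50,80),(30,52)):
    c=cv2.HoughCircles(g,cv2.HOUGH_GRADIENT,1.5,60,param1=80,param2=28,minRadius=lo,maxRadius=hi)
    if c is not None: print([(round(205+a/6-.4,1),round(145+b/6-.4,1),round(r/6,1)) for a,b,r in c[0][:5]])
```

```text
0.02030025104637708 [ 0.41687367 -0.01400323  0.15982755]
0.0 obot [244.23831971 201.70499779] ovial [250.95718564 166.82412278] gbot [302.74012271 204.35767163] gvial [306.63867591 169.09870283]
0.028 obot [241.82516408 199.68208388] ovial [248.79526778 163.73280478] gbot [302.20291347 202.4147954 ] gvial [306.23366105 166.07189162]
[(np.float32(243.5), np.float32(201.0), np.float32(8.6)), (np.float32(302.2), np.float32(203.7), np.float32(8.6)), (np.float32(224.2), np.float32(198.7), np.float32(10.7)), (np.float32(248.5), np.float32(163.5), np.float32(8.5)), (np.float32(308.5), np.float32(165.0), np.float32(11.5))]
[(np.float32(249.2), np.float32(166.7), np.float32(8.0)), (np.float32(278.0), np.float32(206.0), np.float32(6.6)), (np.float32(242.0), np.float32(199.7), np.float32(8.5)), (np.float32(306.7), np.float32(170.0), np.float32(6.7))]
```

Circles confirm the orange cup at (0.520,0.078). Carry and lower.

In the tool's units: -10.32 cm is -0.1376, -9.2 cm is -0.1227.

Emit:
send_rows:
  plan:
    - [[-0.008,-0.0093,0,0,0,0],[-0.024,-0.0267,0,0,0,0],[-0.044,-0.0493,0,0,0,0],[-0.0653,-0.0733,0,0,0,0],[-0.0867,-0.0973,0,0,0,0],[-0.1067,-0.12,0,0,0,0],[-0.12,-0.1347,0,0,0,0],[-0.1227,-0.1376,0,0,0,0]]

```text
clock: 28.73
tool_pos: [0.5217, 0.0797, 0.1577]
orientation: [179.9, -0.1, -89.9]
force: [0.1, 0.1, -1.6]
opening: 0.0204
gripper_force: 30.0
```

In the tool's units: 8 cm is 0.1067, 7.2 cm is 0.096.

Emit:
send_rows:
  plan:
    - [[0,0,0,0,0,0],[0,0,0.02,0,0,0],[0,0,0.0467,0,0,0],[0,0,0.0733,0,0,0],[0,0,0.096,0,0,0],[0,0,0.1067,0,0,0],[0,0,0.1067,0,0,0],[0,0,0.1067,0,0,0]]

```text
clock: 29.4
tool_pos: [0.5198, 0.0775, 0.0798]
orientation: [180.0, -0.0, -90.0]
force: [-1.1, -0.3, -0.3]
opening: 0.0207
gripper_force: 30.0
```

In the tool's units: 3.7 cm is 0.0493, 3.6 cm is 0.048.

Emit:
send_rows:
  plan:
    - [[0,0,0.0107,0,0,0],[0,0,0.0213,0,0,0],[0,0,0.0307,0,0,0],[0,0,0.0387,0,0,0],[0,0,0.044,0,0,0],[0,0,0.048,0,0,0],[0,0,0.0493,0,0,0],[0,0,0.0493,0,0,0]]

```text
clock: 30.07
tool_pos: [0.5199, 0.0777, 0.0423]
orientation: [180.0, -0.0, -90.0]
force: [-0.3, 0.5, 0.3]
opening: 0.0204
gripper_force: 30.0
```

In the tool's units: 0.15 cm is 0.002, 0.1 cm is 0.0013.

Emit:
send_rows:
  plan:
    - [[0,0,0.0007,0,0,0],[0,0,0.0013,0,0,0],[0,0,0.002,0,0,0],[0,0,0.002,0,0,0]]

```text
clock: 30.4
tool_pos: [0.5205, 0.0779, 0.0416]
orientation: [-179.9, 0.0, -90.0]
force: [-0.1, -0.1, 3.7]
opening: 0.0201
gripper_force: 30.0
```

Seated. Release, rise, and go on to the white vial.

Emit:
send_rows:
  plan:
    - [[0,0,0,0,0,0],[0,0,0,0,0,0],[0,0,0,0,0,0],[0,0,0,0,0,0],[0,0,0,0,0,0]]
  fingers: 0.5

```text
clock: 30.82
tool_pos: [0.5199, 0.0778, 0.0409]
orientation: [180.0, -0.0, -90.0]
force: [-0.0, -0.3, -0.4]
opening: 0.0428
gripper_force: 0.0
```

In the tool's units: -11.9 cm is -0.1587, -11 cm is -0.1467.

Emit:
send_rows:
  plan:
    - [[0,0,-0.0267,0,0,0],[0,0,-0.0667,0,0,0],[0,0,-0.1067,0,0,0],[0,0,-0.1467,0,0,0],[0,0,-0.1587,0,0,0],[0,0,-0.1587,0,0,0]]

```text
clock: 31.32
tool_pos: [0.5217, 0.0785, 0.1632]
orientation: [-179.7, 0.1, -90.0]
force: [-0.0, 0.4, -0.0]
opening: 0.0435
gripper_force: 0.0
```

```bash
echo '[0.52,0.0783,0.1605,-90]'>cmd.json
python3 - <<'E'
from h import *
d=snap('side'); o=ctrl.get_obs(); print(o['opening'],o['tool_pos'])
b=blob(d,(100,120,60),(125,255,255),(300,110,345,165)); print('bb',b[0],b[1],ray(d,*b[0],.071))
b=blob(d,(0,130,60),(6,255,255),(255,195,285,215)); print('vr',b[0])
im=cv2.cvtColor(cv2.imread('pics/top0.png'),cv2.COLOR_BGR2RGB); t=dict(snap('top'),img=im)
# white cap: brightest blob within slot area
g=cv2.cvtColor(im,cv2.COLOR_RGB2GRAY); print(g[244:262,345:362])
print(proj(t,[.411,-.1725,.066]))
E
```

```text
0.043645951939274646 [0.52055109 0.07816376 0.1611417 ]
bb [322.35294118 140.5       ] 68 [0.52151951 0.0727183  0.071     ]
vr [267.78181818 205.47272727]
[[181 180 179 178 181 183 184 183 181 183 183 182 184 186 161 153 181]
 [126 127 142 145 131 149 150 150 151 153 156 157 159 168 148 151 175]
 [101 103 143 153 109 103 104 105 106 105 104 104 107 103  98 152 175]
 [152 145 179 169 165 178 179 180 163 157 176 178 157  93  93 154 176]
 [155 148 181 170 167 183 172 166 178 182 185 185 178 137  93 150 176]
 [154 129 167 171 170 175 145 157 183 186 186 187 187 164 117 151 178]
 [156 125 165 161 117 101  99 155 185 187 190 190 187 182 155 149 177]
 [155 128 172 162 100  85 109 164 187 189 190 191 190 185 164 156 175]
 [158  99 151 163  97  83 110 164 188 188 190 190 188 188 161 148 175]
 [159  95 148 163 103  88  82 155 191 188 187 187 189 179 140 149 176]
 [159  96 147 168 115  94  79 103 150 179 186 187 174 131  94 152 177]
 [156 127 169 165 118 108  97  85  90 124 150 150 125  94  90 155 177]
 [157 128 170 164 113 105 105  99 137 173 178 180 156  91  94 156 177]
 [156 126 170 182 179 156 144 177 177 180 179 182 160  87  90 154 176]
 [177 172 176 174 178 181 178 179 178 177 174 167 161 143 134 162 178]
 [182 177 177 177 180 184 187 185 186 186 188 188 186 185 165 159 178]
 [104 101  95  95 111 120 114 103  95  90  98 106 111  98  99 131 154]
 [170 167 163 161 160 155 155 152 146 141 145 124  81 126 160 164 170]]
[355.25127138 250.97604858]
```

White cap found where expected, (0.411,-0.1725).

In the tool's units: 25.08 cm is 0.3344, 10.9 cm is 0.1453.

Emit:
send_rows:
  plan:
    - [[0.3344,0.1453,0.014,0,0,0],[0.3344,0.1453,0.014,0,0,0],[0.3344,0.1453,0.014,0,0,0],[0.3344,0.1453,0.014,0,0,0],[0.3344,0.1453,0.014,0,0,0],[0.3344,0.1453,0.014,0,0,0],[0.3344,0.1453,0.014,0,0,0],[0.3344,0.1453,0.014,0,0,0]]

```text
clock: 32.08
tool_pos: [0.4076, -0.1757, 0.1477]
orientation: [179.8, 0.0, -90.2]
force: [0.5, 1.2, -0.6]
opening: 0.0436
gripper_force: 0.0
```

Emit:
send_rows:
  plan:
    - [[0,0,0.0533,0,0,0],[0,0,0.1067,0,0,0],[0,0,0.1333,0,0,0],[0,0,0.1533,0,0,0],[0,0,0.1667,0,0,0],[0,0,0.1733,0,0,0],[0,0,0.1733,0,0,0]]

```text
clock: 32.67
tool_pos: [0.4094, -0.1728, 0.0177]
orientation: [179.8, 0.0, -90.0]
force: [-0.9, 0.5, 0.9]
opening: 0.0437
gripper_force: 0.0
```

Emit:
send_rows:
  plan:
    - [[0,0,0,0,0,0],[0,0,0,0,0,0],[0,0,0,0,0,0],[0,0,0,0,0,0],[0,0,0,0,0,0],[0,0,0,0,0,0],[0,0,0,0,0,0]]
  fingers: 0

```text
clock: 33.25
tool_pos: [0.4115, -0.173, 0.02]
orientation: [-179.9, -0.0, -90.0]
force: [0.6, 0.4, 4.2]
opening: 0.0163
gripper_force: 30.0
```

Emit:
send_rows:
  plan:
    - [[0,0,-0.0067,0,0,0],[0,0,-0.0267,0,0,0],[0,0,-0.0533,0,0,0],[0,0,-0.0867,0,0,0],[0,0,-0.12,0,0,0],[0,0,-0.1533,0,0,0],[0,0,-0.18,0,0,0],[0,0,-0.18,0,0,0]]

```text
clock: 33.92
tool_pos: [0.4133, -0.1734, 0.159]
orientation: [-179.6, -0.0, -90.0]
force: [0.6, 0.5, -0.1]
opening: 0.0164
gripper_force: 30.0
```

```bash
echo '[0.411,-0.1725,0.155,-90]'>cmd.json; python3 to.py .45 -.06 .165 -138 .6033 .0672 .165 -187.6
python3 - <<'E'
from h import *
t=snap('top');a=np.radians(-7.6)
for u in [(250.2,165.8),(249.2,166.7)]: print([ray(t,*u,z)[:2].round(4) for z in(.005,.026)])
E
```

```text
[-11.25, -3.9, -1.0] turn z 48.0 dist 11.9
[-19.9, -0.8, -0.0] turn z 49.6 dist 19.9
[array([0.6044, 0.0682]), array([0.599 , 0.0641])]
[array([0.6022, 0.0704]), array([0.5969, 0.0663])]
```

In the tool's units: -11.25 cm is -0.15, -3.9 cm is -0.052, 48 degrees is 0.1333.

Emit:
send_rows:
  plan:
    - [[-0.016,-0.0053,-0.0053,0,0,0.0139],[-0.0373,-0.0133,-0.0107,0,0,0.0333],[-0.0613,-0.0213,-0.0133,0,0,0.0528],[-0.0867,-0.0293,-0.0133,0,0,0.0722],[-0.1107,-0.0387,-0.0133,0,0,0.0917],[-0.1333,-0.0467,-0.0133,0,0,0.1111],[-0.15,-0.052,-0.0133,0,0,0.1278],[-0.15,-0.052,-0.0133,0,0,0.1333]]

```text
clock: 34.63
tool_pos: [0.4501, -0.0589, 0.1638]
orientation: [180.0, -0.1, -138.3]
force: [0.2, -0.0, -1.0]
opening: 0.0163
gripper_force: 30.0
```

In the tool's units: -19.79 cm is -0.2639, -19.2 cm is -0.256, 49.6 degrees is 0.1378.

Emit:
send_rows:
  plan:
    - [[-0.02,-0.0013,0,0,0,0.0139],[-0.0533,-0.0013,0,0,0,0.0333],[-0.0933,-0.004,0,0,0,0.0528],[-0.14,-0.0053,0,0,0,0.0722],[-0.1867,-0.0067,0,0,0,0.0917],[-0.2267,-0.008,0,0,0,0.1111],[-0.256,-0.0093,0,0,0,0.1278],[-0.2639,-0.0097,0,0,0,0.1378]]

```text
clock: 35.3
tool_pos: [0.6036, 0.0684, 0.1626]
orientation: [-179.9, -0.1, 172.1]
force: [1.2, -0.1, -0.8]
opening: 0.016
gripper_force: 30.0
```

In the tool's units: 10.5 cm is 0.14, 10.2 cm is 0.136.

Emit:
send_rows:
  plan:
    - [[0,0,0,0,0,0],[0,0,0.0267,0,0,0],[0,0,0.06,0,0,0],[0,0,0.0933,0,0,0],[0,0,0.12,0,0,0],[0,0,0.136,0,0,0],[0,0,0.14,0,0,0],[0,0,0.14,0,0,0]]

```text
clock: 35.97
tool_pos: [0.6006, 0.0657, 0.0585]
orientation: [-179.9, -0.1, 172.5]
force: [0.2, -0.3, 0.9]
opening: 0.0165
gripper_force: 30.0
```

In the tool's units: 4.2 cm is 0.056, 3.9 cm is 0.052.

Emit:
send_rows:
  plan:
    - [[0,0,0.0107,0,0,0],[0,0,0.0213,0,0,0],[0,0,0.032,0,0,0],[0,0,0.04,0,0,0],[0,0,0.0467,0,0,0],[0,0,0.052,0,0,0],[0,0,0.056,0,0,0],[0,0,0.056,0,0,0]]

```text
clock: 36.63
tool_pos: [0.6023, 0.0666, 0.0171]
orientation: [180.0, 0.0, 172.4]
force: [2.5, -0.1, -1.9]
opening: 0.0166
gripper_force: 30.0
```

In the tool's units: 0.15 cm is 0.002, 0.1 cm is 0.0013.

Emit:
send_rows:
  plan:
    - [[0,0,0.0007,0,0,0],[0,0,0.0013,0,0,0],[0,0,0.002,0,0,0],[0,0,0.002,0,0,0]]

```text
clock: 36.97
tool_pos: [0.6026, 0.0666, 0.0169]
orientation: [180.0, 0.1, 172.4]
force: [2.2, -0.3, 5.3]
opening: 0.016
gripper_force: 30.0
```

Emit:
send_rows:
  plan:
    - [[0,0,0,0,0,0],[0,0,0,0,0,0],[0,0,0,0,0,0],[0,0,0,0,0,0],[0,0,0,0,0,0]]
  fingers: 0.4

```text
clock: 37.38
tool_pos: [0.6014, 0.0664, 0.0157]
orientation: [-180.0, -0.1, 172.4]
force: [-0.7, -0.2, -0.2]
opening: 0.0348
gripper_force: 0.0
```

In the tool's units: -15 cm is -0.2, -12 cm is -0.16.

Emit:
send_rows:
  plan:
    - [[0,0,-0.0133,0,0,0],[0,0,-0.0533,0,0,0],[0,0,-0.1067,0,0,0],[0,0,-0.16,0,0,0],[0,0,-0.2,0,0,0],[0,0,-0.2,0,0,0]]

```text
clock: 37.88
tool_pos: [0.6057, 0.0672, 0.1746]
orientation: [179.8, 0.6, 172.5]
force: [0.7, 0.4, 0.2]
opening: 0.0351
gripper_force: 0.0
```

```bash
echo '[0.602,0.067,0.1665,-187.6]'>cmd.json; python3 to.py .45 -.05 .2 -170 .42 -.2 .2 -150
```

```text
[13.52, -13.61, -3.35] turn z -17.6 dist 19.5
[5.56, -14.25, -0.0] turn z -20.0 dist 15.3
```

Back the arm away and take a final look.

In the tool's units: -13.61 cm is -0.1815, 13.52 cm is 0.1803, -17.6 degrees is -0.0489.

Emit:
send_rows:
  plan:
    - [[0.1803,-0.1815,-0.0447,0,0,-0.0489],[0.1803,-0.1815,-0.0447,0,0,-0.0489],[0.1803,-0.1815,-0.0447,0,0,-0.0489],[0.1803,-0.1815,-0.0447,0,0,-0.0489],[0.1803,-0.1815,-0.0447,0,0,-0.0489],[0.1803,-0.1815,-0.0447,0,0,-0.0489],[0.1803,-0.1815,-0.0447,0,0,-0.0489]]

```text
clock: 38.47
tool_pos: [0.4493, -0.0512, 0.2011]
orientation: [180.0, 0.2, -170.1]
force: [0.3, 0.7, 1.3]
opening: 0.035
gripper_force: 0.0
```

In the tool's units: -14.25 cm is -0.19, 5.56 cm is 0.0741, -20 degrees is -0.0556.

Emit:
send_rows:
  plan:
    - [[0.0741,-0.19,0,0,0,-0.0556],[0.0741,-0.19,0,0,0,-0.0556],[0.0741,-0.19,0,0,0,-0.0556],[0.0741,-0.19,0,0,0,-0.0556],[0.0741,-0.19,0,0,0,-0.0556],[0.0741,-0.19,0,0,0,-0.0556]]

```text
clock: 38.97
tool_pos: [0.4198, -0.2024, 0.1993]
orientation: [180.0, -0.1, -150.2]
force: [-0.0, 0.4, -0.5]
opening: 0.0355
gripper_force: 0.0
```

Run:
```python
from h import *
t=snap('top'); d=snap('side')
im=np.zeros((600,800,3),np.uint8)
a=cv2.resize(t['img'][140:265,205:335],None,fx=3.4,fy=3.4,interpolation=cv2.INTER_CUBIC); im[:425,:442]=a
b=cv2.resize(d['img'][120:225,300:390],None,fx=3.9,fy=3.9,interpolation=cv2.INTER_CUBIC); im[:b.shape[0],446:446+b.shape[1]]=b
c=cv2.resize(d['img'][185:245,250:290],None,fx=2.8,fy=2.8); im[430:430+c.shape[0],450:450+c.shape[1]]=c
cv2.imwrite('pics/final.png',im[:,:,::-1])
```

```text
(no output)
```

View pics/final.png

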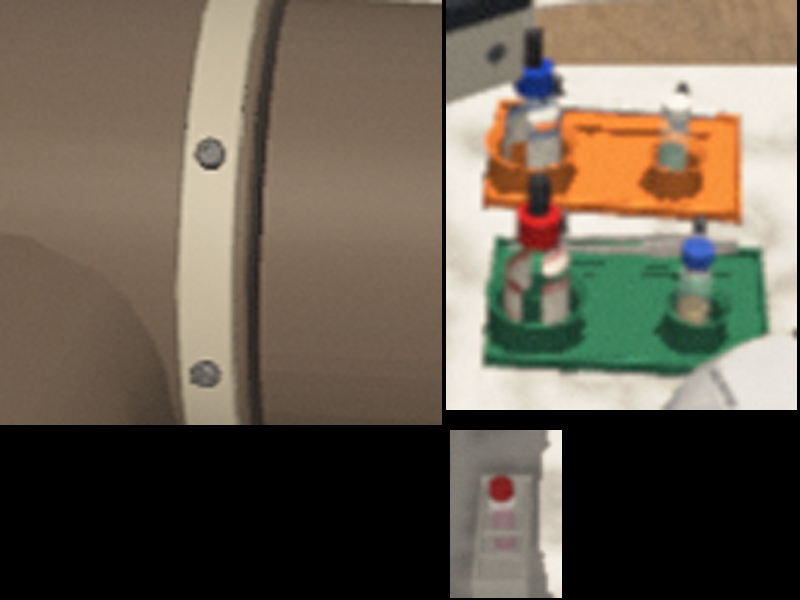

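Final view: the side picture shows both bottles and both vials upright in their cups at (538,90), (540,240), (678,130), (697,275). The tweezers lie on the green rest along (540–740,243), and the red vial is in the rack. The arm blocks the top view. The contact height (tool z -0.002) confirms the tweezers lie on the bars, not on a soft finger.

```bash
python3 -c "
from plant import ctrl
print(ctrl.close_job())"
```

```text
the job is handed in; nothing more can be done
None
```

The job is handed in at about 39 s of the 125 s allowed: the final side view shows all four glass items upright in their cups, the tweezers on the green rest and the red-capped vial still in the rack, but the red-collar bottle was carried by its bulb (the fingertips sit about 24 mm higher than reported), and the arm hid the last top view.

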